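# Clear and load the array reader, dial in the cassette count, start it

## Task

Clear any spent red-tabbed cassette out of the reader's open black drawer into the yellow discard tray, load every fresh blue-tabbed cassette from the bench into the drawer, each lying flat on its floor with the tab up, and roll the console's thumbwheel, ridge by ridge, until the face with as many white dots as there are fresh cassettes points straight up, between the red marks. Only when all that is done, press the green start plunger right down to its stop and let it come back up. Leave the other things on the bench where they stand.

Things in the scene. Friction and masses are not known exactly. Their poses are not given: they have to be found in the camera images.
- cassette_1: Loose fresh sample cassette: flat white body 50 x 26 x 14 mm (its x, y, z) with an upright blue grip tab on top, 40 mm along x, 12 mm thick along y, from 14 to 40 mm above the underside; 40 to 85 g. Origin: centre of the underside, z up. Starts flat on the bench right of the drawer, any yaw. There are four or five fresh cassettes; an absent one has no pose from the start.
- cassette_2: Fresh cassette, identical to cassette_1.
- cassette_3: Fresh cassette, identical to cassette_1.
- cassette_4: Fresh cassette, identical to cassette_1; may be absent.
- cassette_5: Fresh cassette, identical to cassette_1; may be absent.
- spent_1: Spent cassette: same shape, size and mass as cassette_1 but with a red tab; starts lying flat in the drawer. One or two spent cassettes are there; an absent one has no pose from the start.
- spent_2: Spent cassette, identical to spent_1; one of the two may be absent.
- discard_tray: Fixed shallow yellow open tray on the right: outside 85 x 145 x 18 mm (x, y, z), walls 5 mm, inner floor 75 x 135 mm at 5 mm above the bench. Origin: centre of its underside; it holds both spent cassettes side by side along its y.
- drawer: Fixed open black loading drawer of the reader: outside 172 x 172 mm, walls 6 mm thick and 17 mm high, inner floor 160 x 160 mm at 6 mm above the bench with thin grey lines marking 2 rows (along x) by 3 columns (along y), for guidance only. Origin: centre of its underside on the bench, x away from the robot at yaw 0, z up. Behind it (from 145 to 295 mm along its x, 240 mm wide) stands the reader's white body, 100 mm high.
- console: Fixed grey control console, base 130 x 190 x 30 mm (x, y, z). Origin: centre of its underside on the bench; x away from the robot at yaw 0, y left. It carries the black thumbwheel with orange ridges (at y = -44 mm) and the green plunger (at y = +50 mm). White cheeks at y = -75 and -13 mm, each 14 mm thick, 90 mm long in x and 75 mm high, flank the wheel; a red mark on each cheek lies straight above the axle.
- wheel_axle (a point): Centre of the thumbwheel, on its axle, 62 mm above the bench; the axle runs along the console's y. Wheel: drum of radius 32 mm, 42 mm wide, with 8 straight ridges parallel to the axle, evenly spaced 45 degrees apart, 4 mm thick, standing out to radius 45 mm. Between the ridges lie 8 faces with 0 to 7 white dots. When a face points straight up, the two ridges beside it stand at 22.5 degrees either side of vertical. The upper part stands free above the cheeks.
- wheel (a joint): Thumbwheel angle in rad. 0: the face without dots is straight up; each 0.7854 rad (45 degrees) brings up the next face, one dot more (k dots at k x 0.7854). Grows as the top of the wheel is pushed away from the robot (console +x); can be pushed back. Stops at -0.3 and 5.8. No clicks: friction (0.1 N m, about 2.5 N at a ridge) holds it where it is left. Starts between 0 and 0.85.
- plunger_top (a point): Centre of the top of the green plunger head, a disc of 34 mm diameter; 85 mm above the bench when up. Pressed straight down.
- plunger (a joint): How far the plunger is pressed, in m: 0 up, 0.016 at its stop. Spring: 2.4 N to start, 7.2 N at the stop; returns by itself.
- tube_rack: Bystander: green rack block 75 x 115 x 45 mm. Origin under its centre. Leave alone.
- jar: Bystander: amber jar, 52 mm diameter, 75 mm high. Origin under its centre. Leave alone.
- dish: Bystander: shallow glass dish, 86 mm diameter, 14 mm high. Origin under its centre. Leave alone.
- tip_box: Bystander: blue box 80 x 120 x 55 mm. Origin under its centre. Leave alone.
- marker: Bystander: black and red marker pen lying flat, 120 x 16 x 14 mm. Origin under its centre. Leave alone.
- block: Bystander: bare aluminium block 60 x 90 x 30 mm. Origin under its centre. Leave alone.
- wash_bottle: Bystander: white bottle with a red cap, 64 mm diameter, 150 mm high. Origin under its centre. Leave alone.
Mind the look-alikes: they are no part of the job. Of the things like the discard_tray, leave any that is turquoise; of the rest the larger one is meant.

How it is judged:
By the outcome, as a careful person would: the job done as asked, in the order asked, and still so for the second after the job is handed in, with the robot touching nothing.
Of cassette_4, cassette_5 only 1 to 2 are there at a start; the rules pass over those that are not, and their reading is None.
Of spent_1, spent_2 only 1 to 2 are there at a start; the rules pass over those that are not, and their reading is None.
At some moment in a run one of cassette_1, cassette_2, cassette_3, cassette_4, cassette_5 may be knocked a few centimetres aside while the robot is not near it.
Once in a run the grip may slacken for a moment while it holds something.
It also fails if it takes over 210 s, if anything falls off the work surface, if the arm or the gripper's body presses on something with over 40 N, if the wrist force passes 120 N, or if a joint passes its speed limit or range.

## Robot

A 6-joint arm with a two-finger parallel gripper is mounted at the origin on the work surface. World frame = base frame: x ahead of the robot, y to its left, z up, the work surface at z = 0. Lengths are in m, angles in degrees, forces in N, time in s.
With the tool pointing down it reaches from about 0.25 to 0.725 m from the base axis. Payload 9.7 kg.
Tool frame: the origin (TCP) lies at the very end of the fingers, on their centre line; the grasp point (between the pads) lies 19 mm behind it; z points along the fingers, y is the direction in which the jaws open and shut (so a half turn about z gives the same grasp; the last joint's range is limited). The gripper opens to 85 mm and grips with 20 to 120 N. Pads are 22 mm wide; open, the fingers measure 114 mm over their backs; the gripper's body (76 mm by 85 mm) begins 54 mm behind the grasp point. The pads swing forward as they close: fully open they stand 13 mm farther back than shut.
Start: joints at [66.463, 4.979, 10.078, 95.1, 0, 90], TCP at [0.22, 0.504, 0.231] pointing down, gripper open.
Joint ranges: [-179.16, 179.16], [-48.56, 103.87], [-65.8, 70.77], [-126.05, 130.52], [-82.76, 87.17], [-180, 180]. Speed limits (degrees/s): [127.2, 127.2, 147.25, 180, 180, 180].

## Interface

Orientations are given as [roll, pitch, yaw] about the fixed x, y, z axes, in that order (R = Rz(yaw) Ry(pitch) Rx(roll)).
In Python, from workcell import bot gives the robot as it stands. The module is installed in compiled form; this text tells all that it offers.
- The arm moves only by the tool step_arm, never from a script. Its arguments are lists of equal length, an entry for each row: "dr": the turn, a rotation vector about the tool's x, y, z in rad, a list of three; "xyz": the shift along the tool's x, y, z in units of 40 mm (1.0 is 40 mm), a list of three; "gripper": the opening, from 0 (shut) to 1 (fully open). In form: {"dr": [[wx, wy, wz], ...], "xyz": [[x, y, z], ...], "gripper": [gripper, ...]}. A call has exactly 8 rows; each row is the pose to reach, as a shift and turn from the pose commanded when the call began, along the tool's axes at that moment; what a row does not reach only later rows make up. A row lasts 1/10 s, in which the tool goes at most 50 mm and 8.59 degrees, less where a joint would pass 70% of its speed; a pose out of reach is approached as far as the arm can. A call with a gripper value outside its range is refused whole. The fingers move at their own pace and stop on an object; "squeeze" is the grip in N (left out, the last holds). Time passes only in rows, so rows that repeat a pose let the fingers close, or fill a call up. It gives the time, the measured TCP pose, the force and the opening at its end, in the units of the state.
- bot.get_obs(): the state, without advancing time (a new reading comes with each control period).
- bot.camera(name): name is "side" or "top" or "wrist"; returns a dict with "image" (420x560x3 uint8, red, green, blue), "camera_matrix" (3x3 intrinsics, pixels), "k1" (the pictures are not rectified: a ray, as slopes to the right and down, at radius r is drawn at 1 + k1 r^2 times it, then the intrinsics apply), "R" (3x3) and "t" (3): a world point X has camera coordinates R X + t. Camera axes: x right, y down, z forward; pixel columns grow to the right and rows downward; lengths in m; the calibration is good to about 2 mm. A picture is of the moment at which its call begins. There is no depth.
- bot.job_done(): hands the job in, once; it reports no verdict.
Trained networks look in a picture, given as the dict that the camera call returned (one of the last four; its "shot" number tells which), for a name from the list of things; names that differ only in an ending like _2 or _b are one class to them, and where a whole thing is asked for, a point or a joint stands for the part that bears it (a point fixed in the world has none). Each returns a list of dicts, best first, with "p" (0 to 1); they miss things now and then, are a little off and sometimes report something else, mostly with a low value. They report only what shows in the picture. A call takes as long as a camera call. They do not tell look-alikes from the thing itself.
- bot.regions_of(picture, thing): "region" (420x560 bool, what is visible of it) and "box" ([centre column, centre row, width, height] in pixels, round what is visible of it).
The state is a dict: "time": time; "q": joint angles; "qd": joint speeds; "joint_efforts": joint torques, N m; "ee_pos": TCP position; "tcp_rot": TCP orientation; "wrist_force": force on the tool from outside, world axes, zero at the start; "torque": the same for the moment, N m; "opening": finger opening in m.
Only numpy, scipy, OpenCV 4.12 (cv2) and the standard library are available. Lean on these libraries where they do the work, as an engineer would, in place of code of your own. Each camera call takes 0.05 s, during which the arm holds its last target.

## Working session

There is one attempt and no reset: what is moved stays moved. The work goes in short steps, Python scripts to look and compute and a tool call to move; the robot and the scene stay as the last step left them, time stands still between calls to the robot, and variables do not carry over. Pictures are saved under pics/ and viewed, and the job is handed in when it is done.

Besides the shell and the picture viewer there is one more tool, called by a JSON object that holds its "name" and its "arguments". step_arm: Moves the arm, as the interface text tells. Its arguments: {"type":"object","properties":{"dr":{"type":"array"},"xyz":{"type":"array"},"gripper":{"type":"array"},"squeeze":{"type":"number"}},"required":["dr","xyz","gripper"]}

```bash
mkdir -p pics; ls; cat > h.py <<'E'
import numpy as np, cv2
from workcell import bot
def save(im,n): cv2.imwrite('pics/'+n,cv2.cvtColor(im,cv2.COLOR_RGB2BGR))
def undist(c,u,v):
    K=np.array(c['camera_matrix']);x=(u-K[0,2])/K[0,0];y=(v-K[1,2])/K[1,1]
    rd=np.hypot(x,y);r=rd
    for _ in range(30): r=rd/(1+c['k1']*r*r)
    s=r/rd if rd>0 else 1
    return np.array([x*s,y*s,1.0])
def ray(c,u,v):
    R=np.array(c['R']);t=np.array(c['t']);return -R.T@t, R.T@undist(c,u,v)
def atz(c,u,v,z):
    o,d=ray(c,u,v);return o+d*(z-o[2])/d[2]
def proj(c,X):
    K=np.array(c['camera_matrix']);p=np.array(c['R'])@np.array(X)+np.array(c['t']);x,y=p[0]/p[2],p[1]/p[2]
    s=1+c['k1']*(x*x+y*y);return np.array([K[0,0]*x*s+K[0,2],K[1,1]*y*s+K[1,2]])
E
python3 - <<'E'
from h import *
print(bot.get_obs())
for n in ['side','top','wrist']:
    c=bot.camera(n);save(c['image'],n+'0.png');print(n,c['camera_matrix'],c['k1'],c['R'],c['t'])
E
```

```text
pics
{'time': 0.0, 'q': array([ 6.64625393e+01,  5.01211040e+00,  1.00338024e+01,  9.50986687e+01,
       -1.02342388e-03,  8.99999004e+01]), 'qd': array([ 0.00422793, -0.08856045, -0.02562451,  0.07528603,  0.00092295,
       -0.12848037]), 'joint_efforts': array([-1.27082694e-03, -5.20381987e+01,  4.64811015e+01,  1.62423350e-02,
       -1.46847492e-04,  2.85607250e-06]), 'ee_pos': array([0.21955634, 0.50403081, 0.23056753]), 'tcp_rot': array([-1.79923023e+02,  1.02328908e-03,  1.56462640e+02]), 'wrist_force': array([ 0.1287505 , -0.19878292,  0.6862755 ]), 'torque': array([ 0.02954675, -0.02572507,  0.0177057 ]), 'opening': 0.0853002766102267}
side [[379.22694409   0.         278.7283801 ]
 [  0.         379.22694409 208.76353223]
 [  0.           0.           1.        ]] 0.015716812420907323 [[ 0.86457598 -0.50243387  0.0082813 ]
 [-0.3333309  -0.58576427 -0.73876297]
 [ 0.37603043  0.63595631 -0.67391445]] [-0.44940528  0.19563284  1.20442533]
top [[401.5230819    0.         277.95499126]
 [  0.         401.5230819  207.0393695 ]
 [  0.           0.           1.        ]] 0.036322598785048774 [[ 1.22232853e-03 -9.99998827e-01  9.23261678e-04]
 [-9.79763208e-01 -1.38238986e-03 -2.00155304e-01]
 [ 2.00156345e-01 -6.59922285e-04 -9.79763748e-01]] [-0.0096947   0.51176961  1.13114146]
wrist [[345.64671523   0.         282.52108112]
 [  0.         345.64671523 211.46650512]
 [  0.           0.           1.        ]] -0.019376313122509762 [[ 0.3996902   0.91664877 -0.00166655]
 [ 0.86593405 -0.37697924  0.3287018 ]
 [ 0.30067585 -0.13282201 -0.94443229]] [-0.54930185 -0.04281009  0.38166817]
```

View pics/top0.png

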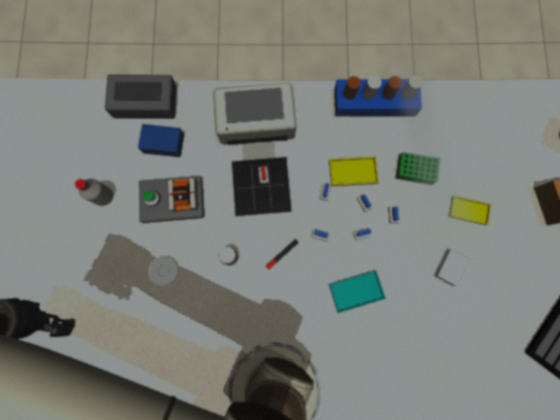

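View pics/side0.png

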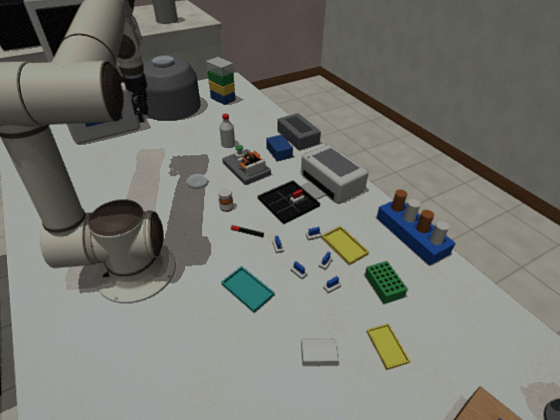

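View pics/wrist0.png

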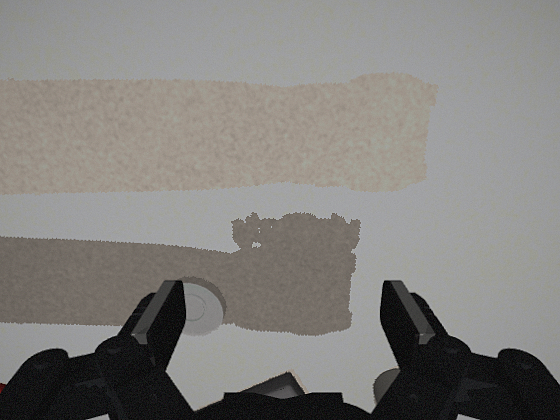

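```bash
python3 - <<'E'
from h import *
c=bot.camera('top');im=c['image']
crop=im[140:320,120:500]; save(cv2.resize(crop,None,fx=2.1,fy=2.1,interpolation=cv2.INTER_CUBIC),'topcrop.png')
for th,z in [('cassette_1',.02),('spent_1',.02),('discard_tray',.018),('drawer',.017),('console',.03),('wheel',.1),('plunger_top',.085),('jar',.07),('dish',.01),('marker',.01)]:
    for r in bot.regions_of(c,th):
        m=r['region'].astype(np.uint8); 
        if m.sum()==0: continue
        v,u=np.nonzero(m); p=atz(c,u.mean(),v.mean(),z)
        (cx,cy),(w,h),a=cv2.minAreaRect(np.stack([u,v],1).astype(np.float32))
        print(th,round(r['p'],2),'px',round(u.mean(),1),round(v.mean(),1),p.round(3),'rect',round(w,1),round(h,1),round(a,1),m.sum())
E
```

```text
cassette_1 0.73 px 364.7 203.1 [ 0.531 -0.272  0.02 ] rect 16.5 9.8 63.4 155
cassette_1 0.72 px 362.5 234.0 [ 0.437 -0.261  0.02 ] rect 8.2 16.0 76.0 127
cassette_1 0.72 px 417.1 167.7 [ 0.642 -0.437  0.02 ] rect 43.0 28.0 9.8 1136
cassette_1 0.67 px 319.9 235.1 [ 0.433 -0.134  0.02 ] rect 16.4 8.9 18.4 140
cassette_1 0.46 px 393.3 214.8 [ 0.495 -0.356  0.02 ] rect 17.0 10.0 90.0 168
spent_1 0.62 px 227.9 256.4 [0.37  0.138 0.02 ] rect 17.0 18.0 90.0 267
spent_1 0.27 px 451.4 267.5 [ 0.339 -0.515  0.02 ] rect 24.1 30.9 26.6 714
discard_tray 0.97 px 356.8 291.4 [ 0.269 -0.238  0.018] rect 30.9 52.0 73.4 1550
discard_tray 0.93 px 469.5 209.9 [ 0.511 -0.584  0.018] rect 41.4 24.1 11.3 942
discard_tray 0.72 px 256.8 143.1 [0.723 0.057 0.018] rect 130.9 81.7 84.3 8110
discard_tray 0.55 px 352.9 170.8 [ 0.633 -0.24   0.018] rect 28.7 48.8 86.8 1334
drawer 0.63 px 256.6 142.9 [0.724 0.058 0.017] rect 130.4 80.5 86.2 7994
drawer 0.46 px 94.3 191.1 [0.567 0.548 0.017] rect 40.2 22.8 26.6 751
console 0.62 px 170.5 199.2 [0.54  0.314 0.03 ] rect 44.8 65.0 85.9 2814
wheel 0.71 px 417.3 168.1 [ 0.617 -0.409  0.1  ] rect 41.3 26.9 9.9 1057
wheel 0.65 px 94.6 191.2 [0.547 0.509 0.1  ] rect 40.7 22.8 26.6 747
wheel 0.63 px 180.8 193.1 [0.542 0.267 0.1  ] rect 33.0 19.0 90.0 570
plunger_top 0.4 px 147.7 195.6 [0.538 0.365 0.085] rect 10.0 9.0 90.0 92
plunger_top 0.21 px 319.0 234.7 [ 0.426 -0.125  0.085] rect 17.2 9.7 14.0 158
jar 0.61 px 319.7 235.0 [ 0.427 -0.128  0.07 ] rect 16.8 8.6 17.1 140
jar 0.56 px 227.8 256.1 [0.366 0.132 0.07 ] rect 16.0 18.0 90.0 258
dish 0.6 px 162.6 270.3 [0.33 0.33 0.01] rect 29.0 27.0 90.0 680
marker 0.64 px 281.1 254.3 [ 0.377 -0.019  0.01 ] rect 5.4 38.9 48.0 199
```

View pics/topcrop.png

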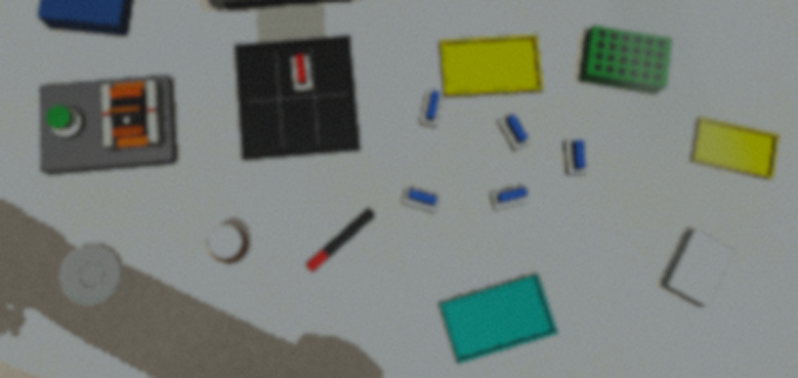

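```bash
cat >> h.py <<'E'
def blobs(c,col,zt,box=None,amin=12):
    im=cv2.cvtColor(c['image'],cv2.COLOR_RGB2HSV); 
    if col=='blue': m=cv2.inRange(im,(105,110,60),(130,255,255))
    elif col=='red': m=cv2.inRange(im,(0,120,70),(8,255,255))|cv2.inRange(im,(172,120,70),(180,255,255))
    elif col=='yellow': m=cv2.inRange(im,(25,150,90),(35,255,255))
    n,l,s,ce=cv2.connectedComponentsWithStats(m)
    out=[]
    for i in range(1,n):
        if s[i,4]<amin: continue
        v,u=np.nonzero(l==i)
        if box is not None and not (box[0]<u.mean()<box[2] and box[1]<v.mean()<box[3]): continue
        P=np.array([atz(c,a,b,zt)[:2] for a,b in zip(u,v)])
        mu=P.mean(0);C=np.cov((P-mu).T) if len(P)>2 else np.eye(2);w,V=np.linalg.eigh(C)
        yaw=(np.degrees(np.arctan2(V[1,1],V[0,1]))+90)%180-90
        out.append(dict(px=(u.mean(),v.mean()),n=len(u),xy=mu,yaw=yaw,L=np.sqrt(12*w[1]),W=np.sqrt(12*w[0])))
    return out
def show(bs):
    for b in bs: print('px',np.round(b['px'],1),b['n'],'xy',b['xy'].round(4),'yaw',round(b['yaw'],1),'LW',round(b['L'],3),round(b['W'],3))
def rot(o=None):
    from scipy.spatial.transform import Rotation as Rn
    o=o or bot.get_obs();return Rn.from_euler('xyz',o['tcp_rot'],degrees=True)
def mv(xyz,yaw=None):
    from scipy.spatial.transform import Rotation as Rn
    o=bot.get_obs();R=rot(o)
    d=R.inv().apply(np.array(xyz)-o['ee_pos'])/0.04
    if yaw is None: yaw=o['tcp_rot'][2]
    T=Rn.from_euler('xyz',[180,0,yaw],degrees=True)
    print('at',o['ee_pos'].round(4),o['tcp_rot'].round(1),'q',o['q'].round(0),'t',round(o['time'],2),'xyz',d.round(3),'dr',(R.inv()*T).as_rotvec().round(3),'dist',round(np.linalg.norm(d)*40))
E
python3 - <<'E'
from h import *
c=bot.camera('top');print('top')
print('blue');show(blobs(c,'blue',.035,(300,150,450,270)))
print('red');show(blobs(c,'red',.035,(160,140,300,220),5))
print('yellow');show(blobs(c,'yellow',.012,(300,100,560,300)))
# drawer dark
g=cv2.cvtColor(c['image'],cv2.COLOR_RGB2GRAY);m=(g<70).astype(np.uint8);m=cv2.morphologyEx(m,cv2.MORPH_CLOSE,np.ones((7,7)))
n,l,s,ce=cv2.connectedComponentsWithStats(m);i=l[200,250];cnt=cv2.findContours((l==i).astype(np.uint8),0,2)[0][0]
r=cv2.minAreaRect(cnt);print(s[i],r);P=np.array([atz(c,*p,.017)[:2] for p in cv2.boxPoints(r)]);print(P.round(3),P.mean(0),np.linalg.norm(P-np.roll(P,1,0),axis=1))
s=bot.camera('side');show(blobs(s,'blue',.035,(260,220,350,300)));show(blobs(s,'red',.035,(280,180,310,210),5))
o=bot.get_obs();w=bot.camera('wrist');cp=-np.array(w['R']).T@np.array(w['t']);print('cam in tool',rot().inv().apply(cp-o['ee_pos']),(rot().inv().as_matrix()@np.array(w['R']).T).round(3))
save(cv2.resize(c['image'][165:225,130:300],None,fx=4.6,fy=4.6,interpolation=cv2.INTER_CUBIC),'tc2.png')
E
```

```text
top
blue
px [325.9 189.5] 41 xy [ 0.5695 -0.1534] yaw -13.3 LW 0.037 0.01
px [365.8 200.7] 53 xy [ 0.5351 -0.2719] yaw 27.6 LW 0.038 0.013
px [395.5 213.1] 49 xy [ 0.4973 -0.3584] yaw -2.8 LW 0.038 0.011
px [321.  233.4] 49 xy [ 0.4361 -0.1361] yaw 74.4 LW 0.037 0.011
px [363.5 232.3] 49 xy [ 0.4395 -0.2611] yaw -74.5 LW 0.037 0.011
red
px [262.8 171.5] 49 xy [0.6256 0.0372] yaw 5.3 LW 0.044 0.011
yellow
px [353.4 170.8] 1183 xy [ 0.6349 -0.2426] yaw -86.5 LW 0.142 0.082
px [473.8 210.6] 581 xy [ 0.51   -0.5999] yaw 71.2 LW 0.089 0.059
[ 232  158   59   58 2995] ((260.7516784667969, 185.95729064941406), (54.52629089355469, 55.565093994140625), 85.13549041748047)
[[ 0.664  0.138]
 [ 0.68  -0.034]
 [ 0.507 -0.048]
 [ 0.493  0.119]] [0.58595409 0.04375647] [0.1723     0.17258752 0.1727955  0.16793064]
px [313.9 229.3] 34 xy [ 0.5691 -0.1537] yaw -9.4 LW 0.039 0.015
px [277.7 240.9] 34 xy [ 0.4348 -0.1391] yaw 72.8 LW 0.044 0.012
px [325.9 256.8] 37 xy [ 0.5334 -0.2746] yaw 30.2 LW 0.046 0.011
px [298.4 265.9] 50 xy [ 0.4379 -0.2622] yaw -77.0 LW 0.037 0.017
px [332.5 280.3] 45 xy [ 0.4972 -0.3596] yaw 3.7 LW 0.041 0.012
px [297.1 191.7] 35 xy [0.6265 0.0445] yaw 12.0 LW 0.045 0.018
cam in tool [ 8.48378335e-02 -4.88893605e-06 -1.42953322e-01] [[-0.    -0.944 -0.329]
 [ 1.    -0.    -0.001]
 [ 0.001 -0.329  0.944]]
```

View pics/tc2.png

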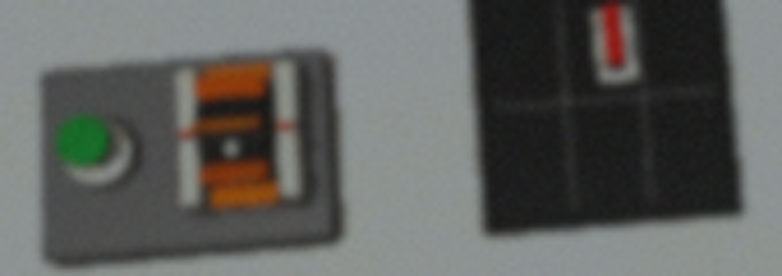

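```bash
python3 - <<'E'
from h import *
mv((.60,.04,.23),5.3)
E
```

```text
at [0.2197 0.5043 0.2313] [180.   -0.  156.5] q [66.  5. 10. 95.  0. 90.] t 0.85 xyz [-13.353  -6.843   0.032] dr [-0.    -0.     2.638] dist 600
```

{"name": "step_arm", "arguments": {"dr": [[0,0,2.638],[0,0,2.638],[0,0,2.638],[0,0,2.638],[0,0,2.638],[0,0,2.638],[0,0,2.638],[0,0,2.638]], "xyz": [[-13.35,-6.84,0],[-13.35,-6.84,0],[-13.35,-6.84,0],[-13.35,-6.84,0],[-13.35,-6.84,0],[-13.35,-6.84,0],[-13.35,-6.84,0],[-13.35,-6.84,0]], "gripper": [1,1,1,1,1,1,1,1]}}

```text
time: 1.65
ee_pos: [0.4742, 0.193, 0.2316]
tcp_rot: [180.0, -0.0, 87.4]
wrist_force: [1.2, 0.8, -0.0]
opening: 0.0853
```

```bash
python3 - <<'E'
from h import *
mv((.60,.04,.23),5.3)
E
```

```text
at [0.4742 0.193  0.2316] [180.   -0.   87.4] q [ 22.  -0.   5.  95.   0. 115.] t 1.65 xyz [-3.676  3.319  0.041] dr [ 0.000e+00 -1.000e-03  1.432e+00] dist 198
```

{"name": "step_arm", "arguments": {"dr": [[0,0,-1.7],[0,0,-1.7],[0,0,-1.7],[0,0,-1.7],[0,0,-1.7],[0,0,-1.7],[0,0,-1.7],[0,0,-1.7]], "xyz": [[-3.7,3.3,0],[-3.7,3.3,0],[-3.7,3.3,0],[-3.7,3.3,0],[-3.7,3.3,0],[-3.7,3.3,0],[-3.7,3.3,0],[-3.7,3.3,0]], "gripper": [1,1,1,1,1,1,1,1]}}

```text
time: 2.45
ee_pos: [0.5993, 0.0414, 0.2311]
tcp_rot: [-180.0, -0.0, 155.1]
wrist_force: [0.2, -0.1, 0.3]
opening: 0.0853
```

```bash
python3 - <<'E'
from h import *
c=bot.camera('wrist');save(c['image'],'w1.png')
show(blobs(c,'red',.046))
mv((.60,.04,.23),185.3)
E
```

```text
px [493.1  30.8] 14 xy [0.553  0.2622] yaw 8.6 LW 0.007 0.002
px [287.7 202.3] 581 xy [0.6193 0.0376] yaw 4.9 LW 0.043 0.014
at [0.5992 0.0415 0.2311] [-180.    -0.   155.6] q [ 4. 12. 18. 96.  0. 28.] t 2.5 xyz [-0.033 -0.027  0.028] dr [-0.    -0.    -0.518] dist 2
```

View pics/w1.png

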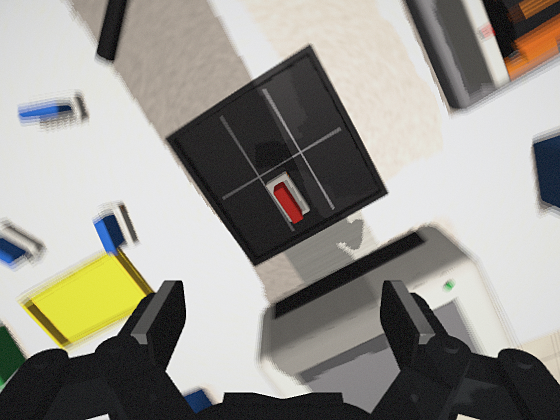

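{"name": "step_arm", "arguments": {"dr": [[0,0,-0.52],[0,0,-0.52],[0,0,-0.52],[0,0,-0.52],[0,0,-0.52],[0,0,-0.52],[0,0,-0.52],[0,0,-0.52]], "xyz": [[0,0,0],[0,0,0],[0,0,0],[0,0,0],[0,0,0],[0,0,0],[0,0,0],[0,0,0]], "gripper": [1,1,1,1,0.6,0.4,0.4,0.4]}}

```text
time: 3.3
ee_pos: [0.5992, 0.0417, 0.2313]
tcp_rot: [-180.0, 0.0, -175.6]
wrist_force: [-0.0, 0.3, -0.3]
opening: 0.0341
```

```bash
python3 - <<'E'
from h import *
c=bot.camera('wrist');save(c['image'],'w2.png')
show(blobs(c,'red',.046))
show(blobs(c,'red',.042))
g=cv2.cvtColor(c['image'],cv2.COLOR_RGB2GRAY)
r=bot.regions_of(c,'drawer')
for x in r: print(x['p'],x['box'])
mv((.60,.04,.23),185.3)
E
```

```text
px [516.1 156.8] 51 xy [0.5556 0.2633] yaw -83.8 LW 0.01 0.005
px [275.2 201.9] 502 xy [0.6191 0.0357] yaw 6.3 LW 0.044 0.012
px [516.1 156.8] 51 xy [0.5561 0.266 ] yaw -83.8 LW 0.01 0.005
px [275.2 201.9] 502 xy [0.6203 0.0357] yaw 6.3 LW 0.045 0.012
0.8 [285.9, 246.4, 228.0, 341.7]
at [0.5991 0.0417 0.2313] [ 180.     0.  -175.5] q [ 4. 12. 18. 96.  0. -1.] t 3.4 xyz [-0.018 -0.044  0.032] dr [ 0.     0.    -0.014] dist 2
```

View pics/w2.png

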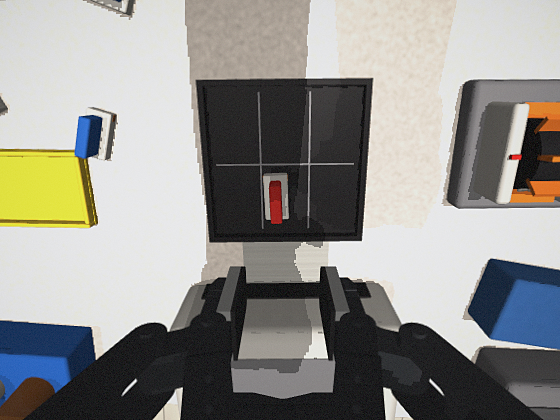

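```bash
python3 - <<'E'
from h import *
c=bot.camera('wrist')
P=np.array([atz(c,*p,.017)[:2] for p in [(196,79),(373,78),(362,241),(211,241)]]);print(P.round(4),P.mean(0).round(4),np.linalg.norm(P-np.roll(P,1,0),axis=1).round(4))
e=(P[2]+P[3]-P[0]-P[1]);print(np.degrees(np.arctan2(e[1],e[0])))
e=(P[0]+P[3]-P[1]-P[2]);print(np.degrees(np.arctan2(e[1],e[0]))+90)
for p in [(216,164),(354,163),(259,94),(264,228),(309,94),(310,228)]: print(p,atz(c,*p,.006).round(4))
for p in [(264,174),(286,173),(289,221)]: print('body',atz(c,*p,.020).round(4))
im=c['image'][150:250,220:330];save(cv2.resize(im,None,fx=6,fy=6,interpolation=cv2.INTER_CUBIC),'w2c.png')
t=bot.camera('top');print(proj(t,(.621,.036,.046)))
E
```

```text
[[ 0.5095 -0.0497]
 [ 0.4952  0.1212]
 [ 0.6666  0.1367]
 [ 0.68   -0.0333]] [0.5878 0.0437] [0.1713 0.1715 0.1721 0.1705]
5.340043266930949
4.630481206636006
(216, 164) [ 0.5939 -0.0309  0.006 ]
(354, 163) [0.5812 0.1172 0.006 ]
(259, 94) [0.5188 0.0113 0.006 ]
(264, 228) [0.6639 0.0252 0.006 ]
(309, 94) [0.5148 0.0617 0.006 ]
(310, 228) [0.6598 0.0778 0.006 ]
body [0.5976 0.0219 0.02  ]
body [0.5947 0.0447 0.02  ]
body [0.6479 0.0524 0.02  ]
[263.05714691 171.88959139]
```

View pics/w2c.png

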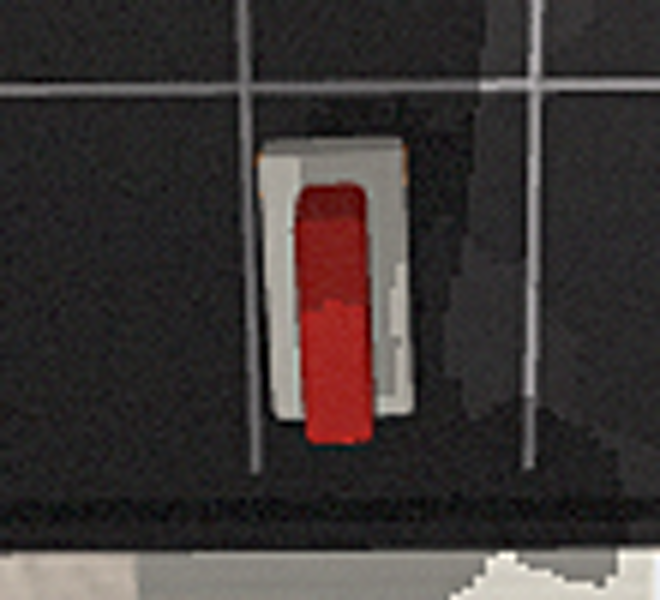

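```bash
python3 - <<'E'
from h import *
mv((.622,.0365,.022),186.)
E
```

```text
at [0.5992 0.0417 0.2313] [-180.    -0.  -175.5] q [ 4. 12. 18. 96. -0. -1.] t 3.5 xyz [-0.559 -0.174  5.232] dr [-0.    -0.    -0.026] dist 211
```

{"name": "step_arm", "arguments": {"dr": [[0,0,-0.026],[0,0,-0.026],[0,0,-0.026],[0,0,-0.026],[0,0,-0.026],[0,0,-0.026],[0,0,-0.026],[0,0,-0.026]], "xyz": [[-0.56,-0.17,1],[-0.56,-0.17,2],[-0.56,-0.17,3],[-0.56,-0.17,4],[-0.56,-0.17,4.6],[-0.56,-0.17,5.0],[-0.56,-0.17,5.23],[-0.56,-0.17,5.23]], "gripper": [0.4,0.4,0.4,0.4,0.4,0.4,0.4,0.4]}}

```text
time: 4.3
ee_pos: [0.6218, 0.0367, 0.0216]
tcp_rot: [180.0, -0.0, -174.0]
wrist_force: [-0.1, -0.9, 0.3]
opening: 0.0339
```

{"name": "step_arm", "arguments": {"dr": [[0,0,0],[0,0,0],[0,0,0],[0,0,0],[0,0,0],[0,0,0],[0,0,0],[0,0,0]], "xyz": [[0,0,0],[0,0,0],[0,0,0],[0,0,0],[0,0,0],[0,0,0],[0,0,0],[0,0,0]], "gripper": [0,0,0,0,0,0,0,0], "squeeze": 60}}

```text
time: 5.1
ee_pos: [0.6231, 0.0367, 0.0239]
tcp_rot: [-180.0, 0.2, -174.0]
wrist_force: [-0.4, -0.1, 6.8]
opening: 0.0111
```

```bash
python3 - <<'E'
from h import *
print(bot.get_obs()['opening'])
mv((.634,-.2426,.13),182)
E
```

```text
0.011110500299720447
at [0.6231 0.0367 0.0239] [-180.     0.2 -174. ] q [ 3. 16. -0. 74. -0. -3.] t 5.1 xyz [ 0.454 -6.974 -2.654] dr [-0.     0.003  0.07 ] dist 299
```

{"name": "step_arm", "arguments": {"dr": [[0,0,0],[0,0,0],[0,0,0.04],[0,0,0.04],[0,0,0.04],[0,0,0.04],[0,0,0.04],[0,0,0.04]], "xyz": [[0,0,-1],[0,0,-2],[0,-0.5,-2.65],[0.1,-1.5,-2.65],[0.2,-2.7,-2.65],[0.3,-3.9,-2.65],[0.45,-5.1,-2.65],[0.45,-6.2,-2.65]], "gripper": [0,0,0,0,0,0,0,0]}}

```text
time: 5.9
ee_pos: [0.6297, -0.2141, 0.1287]
tcp_rot: [-180.0, 0.0, -176.3]
wrist_force: [1.9, -0.3, -0.6]
opening: 0.0108
```

```bash
python3 - <<'E'
from h import *
mv((.634,-.2426,.025),183.5)
c=bot.camera('wrist');save(c['image'],'w3.png');show(blobs(c,'yellow',.018,amin=300))
E
```

```text
at [ 0.6297 -0.2141  0.1287] [-180.     0.  -176.3] q [-19.  20.  17.  86.  -0. -22.] t 5.9 xyz [-0.06  -0.717  2.593] dr [-0.     0.001  0.004] dist 108
px [193.8 199.8] 7349 xy [ 0.6286 -0.2829] yaw -41.1 LW 0.077 0.061
```

View pics/w3.png

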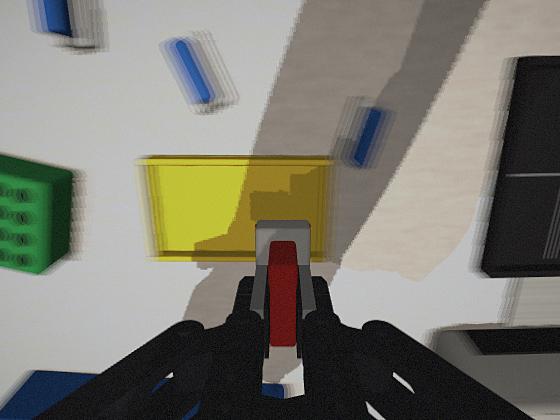

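```bash
python3 - <<'E'
from h import *
c=bot.camera('wrist');save(c['image'],'w3b.png')
for p in [(137,157),(333,157),(328,262),(150,262)]: print(atz(c,*p,.018).round(4))
mv((.634,-.2426,.025),183.5)
E
```

```text
[ 0.5972 -0.3301  0.018 ]
[ 0.5885 -0.1858  0.018 ]
[ 0.6744 -0.1805  0.018 ]
[ 0.6836 -0.3261  0.018 ]
at [ 0.6298 -0.217   0.1279] [-179.9    0.  -176.6] q [-19.  20.  17.  86.  -0. -22.] t 6.0 xyz [-0.066 -0.642  2.572] dr [-0.001  0.    -0.001] dist 106
```

View pics/w3b.png

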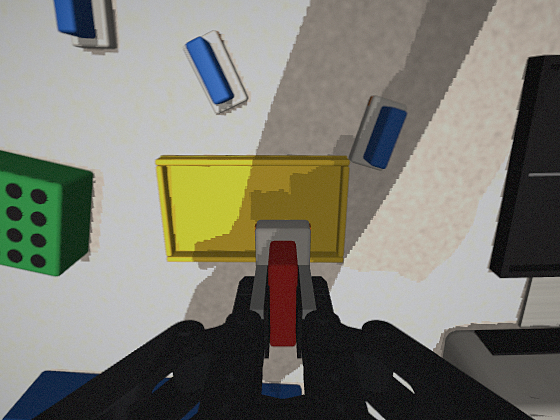

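{"name": "step_arm", "arguments": {"dr": [[0,0,0],[0,0,0],[0,0,0],[0,0,0],[0,0,0],[0,0,0],[0,0,0],[0,0,0]], "xyz": [[-0.1,-0.65,0.5],[-0.1,-0.65,1.2],[-0.1,-0.65,1.9],[-0.1,-0.65,2.3],[-0.1,-0.65,2.5],[-0.1,-0.65,2.6],[-0.1,-0.65,2.6],[-0.1,-0.65,2.6]], "gripper": [0,0,0,0,0,0,0,0]}}

```text
time: 6.8
ee_pos: [0.6365, -0.2376, 0.0255]
tcp_rot: [-180.0, 0.1, -176.3]
wrist_force: [-0.1, -0.7, -0.6]
opening: 0.0103
```

{"name": "step_arm", "arguments": {"dr": [[0,0,0],[0,0,0],[0,0,0],[0,0,0],[0,0,0],[0,0,0],[0,0,0],[0,0,0]], "xyz": [[0,0,0],[0,0,0],[0,0,0],[0,0,-0.5],[0,0,-1.5],[0,0,-2.5],[0,0,-3.5],[0,0,-4]], "gripper": [0.2,0.35,0.4,0.4,0.4,0.4,0.4,0.4]}}

```text
time: 7.6
ee_pos: [0.6365, -0.2378, 0.1887]
tcp_rot: [-179.9, 0.3, -176.3]
wrist_force: [0.5, -0.3, 1.0]
opening: 0.0345
```

```bash
python3 - <<'E'
from h import *
c=bot.camera('wrist');save(c['image'],'w4.png')
show(blobs(c,'blue',.036,amin=150));show(blobs(c,'red',.042,amin=100))
t=bot.camera('top');print('top');show(blobs(t,'blue',.036,(300,150,450,270)));show(blobs(t,'red',.04,(300,140,400,220),5))
mv((.5695,-.1534,.1),166)
E
```

```text
px [133.4  17. ] 534 xy [ 0.5058 -0.3609] yaw 1.6 LW 0.024 0.012
px [245.6  65.9] 816 xy [ 0.5354 -0.2741] yaw 27.7 LW 0.04 0.012
px [389.7 121.3] 678 xy [ 0.5702 -0.1534] yaw -12.5 LW 0.04 0.012
px [ 89.3 350.4] 1616 xy [ 0.8265 -0.4334] yaw -43.8 LW 0.091 0.027
px [274.9 367.8] 4426 xy [ 0.8355 -0.2337] yaw -86.1 LW 0.087 0.076
px [178.4 398.1] 158 xy [ 0.8864 -0.3401] yaw -0.2 LW 0.044 0.009
px [283.  190.8] 638 xy [ 0.6343 -0.238 ] yaw 3.7 LW 0.044 0.011
top
at [ 0.637  -0.238   0.1885] [-179.9    0.3 -176.3] q [-20.  23.  26.  93.  -0. -24.] t 7.7 xyz [1.559 2.226 2.198] dr [-0.002  0.006  0.31 ] dist 140
```

View pics/w4.png

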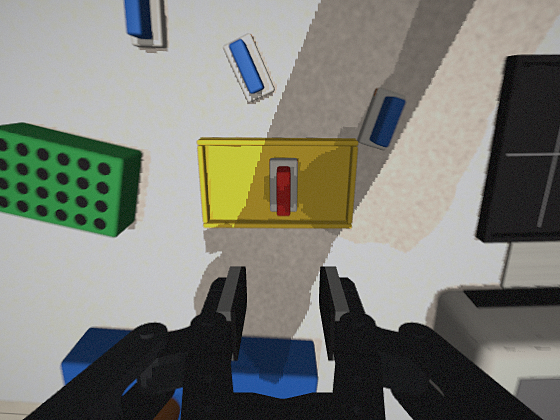

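```bash
python3 - <<'E'
from h import *
mv((.571,-.1534,.0185),167.5)
E
```

```text
at [ 0.637  -0.238   0.1885] [-179.9    0.3 -176.3] q [-20.  23.  26.  93.  -0. -24.] t 7.7 xyz [1.534 2.229 4.236] dr [-0.002  0.006  0.283] dist 201
```

{"name": "step_arm", "arguments": {"dr": [[0,0,0.15],[0,0.006,0.283],[0,0.006,0.283],[0,0.006,0.283],[0,0.006,0.283],[0,0.006,0.283],[0,0.006,0.283],[0,0.006,0.283]], "xyz": [[0.5,0.7,0.5],[1.0,1.5,1],[1.53,2.23,1.6],[1.53,2.23,2.6],[1.53,2.23,3.5],[1.53,2.23,4.0],[1.53,2.23,4.24],[1.53,2.23,4.24]], "gripper": [0.3,0.3,0.3,0.3,0.3,0.3,0.3,0.3]}}

```text
time: 8.5
ee_pos: [0.5681, -0.1526, 0.0143]
tcp_rot: [-179.9, -0.4, 167.5]
wrist_force: [-0.1, -0.3, -0.6]
opening: 0.0257
```

{"name": "step_arm", "arguments": {"dr": [[0,0,0],[0,0,0],[0,0,0],[0,0,0],[0,0,0],[0,0,0],[0,0,0],[0,0,0]], "xyz": [[0,0,0],[0,0,0],[0,0,0],[0,0,0],[0,0,0],[0,0,-0.5],[0,0,-1.5],[0,0,-2.2]], "gripper": [0,0,0,0,0,0,0,0]}}

```text
time: 9.3
ee_pos: [0.5695, -0.1525, 0.1041]
tcp_rot: [-180.0, -0.3, 167.5]
wrist_force: [0.8, -1.5, -0.4]
opening: 0.0107
```

```bash
python3 - <<'E'
from h import *
c=bot.camera('wrist');save(c['image'],'w5.png')
mv((.6316,-.0055,.0255),185.2)
E
```

```text
at [ 0.5712 -0.153   0.1089] [-179.9    0.   167.5] q [-15.  10.   2.  82.  -0.  -2.] t 9.35 xyz [-0.677  3.928  2.082] dr [-0.001  0.    -0.308] dist 180
```

View pics/w5.png

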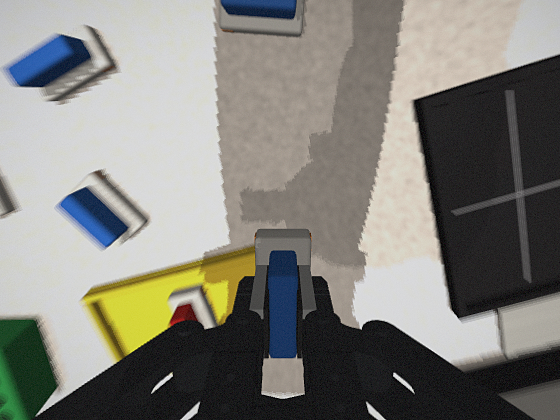

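{"name": "step_arm", "arguments": {"dr": [[0,0,-0.1],[0,0,-0.2],[0,0,-0.308],[0,0,-0.308],[0,0,-0.308],[0,0,-0.308],[0,0,-0.308],[0,0,-0.308]], "xyz": [[-0.1,0.8,0],[-0.3,1.8,0],[-0.5,2.8,0],[-0.68,3.93,0],[-0.68,3.93,0],[-0.68,3.93,0.5],[-0.68,3.93,1.1],[-0.68,3.93,1.1]], "gripper": [0,0,0,0,0,0,0,0]}}

```text
time: 10.15
ee_pos: [0.6276, -0.005, 0.0542]
tcp_rot: [179.9, -0.7, -174.8]
wrist_force: [-0.6, -0.3, -2.2]
opening: 0.011
```

```bash
python3 - <<'E'
from h import *
c=bot.camera('wrist')
mv((.6316,-.0055,.0245),185.2)
E
```

```text
at [ 0.6284 -0.0051  0.0564] [ 179.9   -0.6 -174.8] q [-0. 16.  4. 78.  0. -6.] t 10.2 xyz [-0.087 -0.018  0.797] dr [ 0.001 -0.01  -0.001] dist 32
```

{"name": "step_arm", "arguments": {"dr": [[0,0,0],[0,0,0],[0,0,0],[0,0,0],[0,0,0],[0,0,0],[0,0,0],[0,0,0]], "xyz": [[0,0,0],[0,0,0],[0,0,0],[0,0,0],[0,0,0],[0,0,0],[0,0,0],[0,0,0]], "gripper": [0,0,0,0,0,0,0,0]}}

```text
time: 11.0
ee_pos: [0.6297, -0.0049, 0.0581]
tcp_rot: [179.9, -0.3, -174.8]
wrist_force: [-0.3, 0.0, -0.4]
opening: 0.0107
```

```bash
python3 - <<'E'
from h import *
mv((.6316,-.0055,.0245),185.2)
E
```

```text
at [ 0.6297 -0.0049  0.0581] [ 179.9   -0.3 -174.8] q [-0. 16.  4. 78.  0. -6.] t 11.0 xyz [-0.05  -0.02   0.841] dr [ 0.001 -0.006 -0.   ] dist 34
```

{"name": "step_arm", "arguments": {"dr": [[0,0,0],[0,0,0],[0,0,0],[0,0,0],[0,0,0],[0,0,0],[0,0,0],[0,0,0]], "xyz": [[-0.05,-0.02,0.4],[-0.05,-0.02,0.7],[-0.05,-0.02,0.84],[-0.05,-0.02,0.84],[-0.05,-0.02,0.84],[-0.05,-0.02,0.84],[-0.05,-0.02,0.84],[-0.05,-0.02,0.84]], "gripper": [0,0,0,0,0,0,0,0]}}

```text
time: 11.8
ee_pos: [0.6319, -0.0055, 0.025]
tcp_rot: [179.9, -0.3, -174.8]
wrist_force: [-0.2, -0.6, -0.7]
opening: 0.0108
```

{"name": "step_arm", "arguments": {"dr": [[0,0,0],[0,0,0],[0,0,0],[0,0,0],[0,0,0],[0,0,0],[0,0,0],[0,0,0]], "xyz": [[0,0,0.03],[0,0,0.03],[0,0,0.03],[0,0,0.03],[0,0,0],[0,0,-0.6],[0,0,-1.6],[0,0,-2.4]], "gripper": [0,0,0.2,0.3,0.3,0.3,0.3,0.3]}}

```text
time: 12.6
ee_pos: [0.6322, -0.0055, 0.1224]
tcp_rot: [179.9, -0.3, -174.8]
wrist_force: [0.2, -0.3, -0.3]
opening: 0.0254
```

```bash
python3 - <<'E'
from h import *
c=bot.camera('wrist');save(c['image'],'w6.png')
t=bot.camera('top');save(t['image'],'t6.png')
show(blobs(t,'blue',.036,(230,150,450,270)))
mv((.537,-.274,.1),27.7+180)
E
```

```text
px [365.8 200.7] 53 xy [ 0.5349 -0.2717] yaw 27.6 LW 0.038 0.013
px [395.6 213.2] 50 xy [ 0.4968 -0.3582] yaw -1.9 LW 0.038 0.012
px [320.9 233.4] 48 xy [ 0.436  -0.1356] yaw 74.4 LW 0.036 0.011
px [363.5 232.3] 49 xy [ 0.4393 -0.2608] yaw -74.5 LW 0.037 0.011
at [ 0.6343 -0.0056  0.1263] [ 1.800e+02  1.000e-01 -1.748e+02] q [-1. 16. 11. 85.  0. -6.] t 12.7 xyz [ 3.03  -6.464  0.65 ] dr [-0.     0.002 -0.393] dist 287
```

View pics/w6.png

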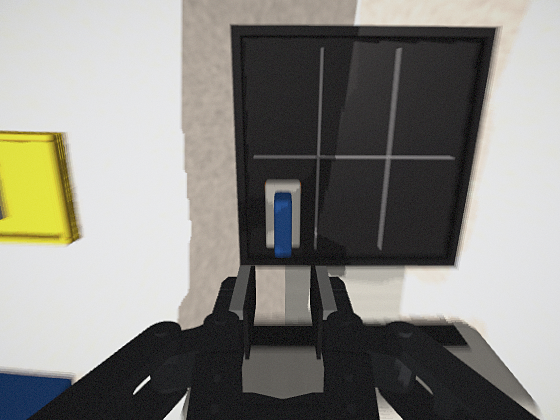

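View pics/t6.png

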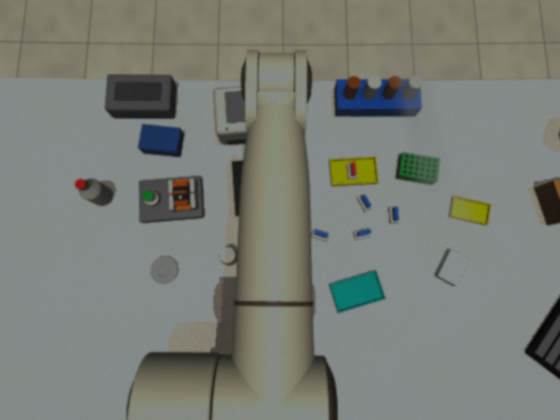

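{"name": "step_arm", "arguments": {"dr": [[0,0,-0.1],[0,0,-0.2],[0,0,-0.3],[0,0,-0.393],[0,0,-0.393],[0,0,-0.393],[0,0,-0.393],[0,0,-0.393]], "xyz": [[0.5,-1,0],[1.0,-2.1,0],[1.5,-3.2,0],[2.0,-4.3,0],[2.5,-5.4,0],[3.03,-6.46,0.2],[3.03,-6.46,0.65],[3.03,-6.46,0.65]], "gripper": [0.3,0.3,0.3,0.3,0.3,0.3,0.3,0.3]}}

```text
time: 13.5
ee_pos: [0.5328, -0.2745, 0.0924]
tcp_rot: [179.6, -0.4, -152.5]
wrist_force: [-0.1, 0.1, 1.0]
opening: 0.0256
```

```bash
python3 - <<'E'
from h import *
c=bot.camera('wrist');c=bot.camera('wrist');c=bot.camera('wrist');c=bot.camera('wrist');save(c['image'],'w7.png')
show(blobs(c,'blue',.036,amin=300))
mv((.5365,-.274,.0185),207.7)
E
```

```text
px [177.4 113.6] 1617 xy [ 0.4979 -0.36  ] yaw 0.1 LW 0.041 0.013
px [376.1 103.1] 1582 xy [ 0.4405 -0.2632] yaw -75.8 LW 0.041 0.012
px [542.3 188.8] 986 xy [ 0.4348 -0.1452] yaw 76.2 LW 0.04 0.012
px [281.  230.6] 1244 xy [ 0.5339 -0.2747] yaw 27.8 LW 0.046 0.012
at [ 0.5353 -0.2731  0.0958] [ 179.9   -0.3 -152.2] q [-27.  12.   3.  81.  -0. -55.] t 13.7 xyz [-0.024 -0.039  1.933] dr [ 0.003 -0.004  0.001] dist 77
```

View pics/w7.png

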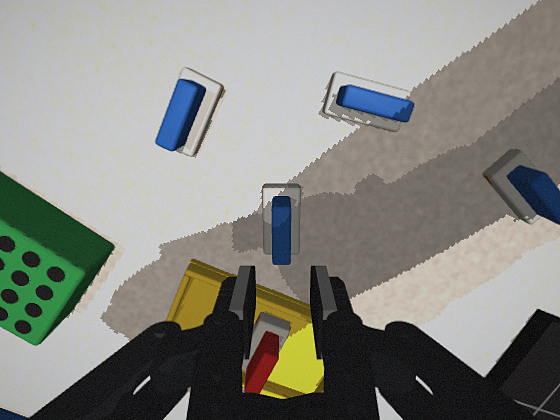

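{"name": "step_arm", "arguments": {"dr": [[0,0,0],[0,0,0],[0,0,0],[0,0,0],[0,0,0],[0,0,0],[0,0,0],[0,0,0]], "xyz": [[0,-0.02,0.8],[0,-0.02,1.5],[0,-0.02,1.9],[0,-0.02,1.93],[0,-0.02,1.93],[0,-0.02,1.93],[0,-0.02,1.93],[0,-0.02,1.93]], "gripper": [0.3,0.3,0.3,0.3,0.3,0,0,0]}}

```text
time: 14.5
ee_pos: [0.5355, -0.2748, 0.0197]
tcp_rot: [179.9, -0.2, -152.3]
wrist_force: [-0.8, 0.8, 7.1]
opening: 0.0108
```

{"name": "step_arm", "arguments": {"dr": [[0,0,0],[0,0,0],[0,0,0],[0,0,0],[0,0,0],[0,0,0],[0,0,0],[0,0,0]], "xyz": [[0,0,0],[0,0,0],[0,0,-0.5],[0,0,-1.5],[0,0,-2.2],[0,0,-2.2],[0,0,-2.2],[0,0,-2.2]], "gripper": [0,0,0,0,0,0,0,0]}}

```text
time: 15.3
ee_pos: [0.5346, -0.2743, 0.1047]
tcp_rot: [179.7, -0.3, -152.3]
wrist_force: [-0.7, 0.2, -1.1]
opening: 0.0109
```

```bash
python3 - <<'E'
from h import *
mv((.6268,.0473,.06),185.2)
E
```

```text
at [ 0.5346 -0.2743  0.1047] [ 179.7   -0.3 -152.3] q [-27.  12.   4.  82.  -0. -55.] t 15.3 xyz [-5.784  6.044  1.11 ] dr [ 0.003 -0.007  0.392] dist 338
```

{"name": "step_arm", "arguments": {"dr": [[0,0,0.05],[0,0,0.1],[0,0,0.2],[0,0,0.3],[0,0,0.39],[0,0,0.39],[0,0,0.39],[0,0,0.39]], "xyz": [[-0.7,0.7,0],[-1.5,1.55,0],[-2.3,2.4,0],[-3.1,3.25,0],[-4.0,4.15,0],[-4.9,5.1,0],[-5.75,6.04,0],[-5.75,6.04,0]], "gripper": [0,0,0,0,0,0,0,0]}}

```text
time: 16.1
ee_pos: [0.6264, 0.0514, 0.1034]
tcp_rot: [179.9, -0.5, -174.4]
wrist_force: [-1.2, 0.0, -0.6]
opening: 0.0107
```

```bash
python3 - <<'E'
from h import *
for i in range(3): c=bot.camera('wrist')
save(c['image'],'w8.png')
mv((.6268,.0473,.0265),185.2)
E
```

```text
at [0.6258 0.0464 0.104 ] [ 180.    -0.5 -174.6] q [ 4. 15.  8. 83.  0. -1.] t 16.25 xyz [-0.043  0.018  1.938] dr [ 0.001 -0.008  0.004] dist 78
```

View pics/w8.png

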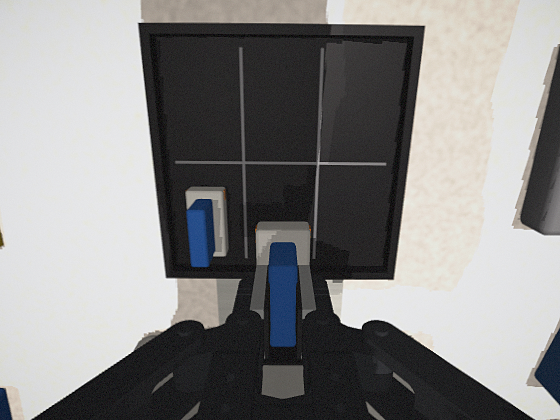

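{"name": "step_arm", "arguments": {"dr": [[0,0,0],[0,0,0],[0,0,0],[0,0,0],[0,0,0],[0,0,0],[0,0,0],[0,0,0]], "xyz": [[-0.04,0.02,0.7],[-0.04,0.02,1.3],[-0.04,0.02,1.7],[-0.04,0.02,1.9],[-0.04,0.02,1.94],[-0.04,0.02,1.94],[-0.04,0.02,1.95],[-0.04,0.02,1.95]], "gripper": [0,0,0,0,0,0,0,0.1]}}

```text
time: 17.05
ee_pos: [0.628, 0.0473, 0.0284]
tcp_rot: [179.9, -0.3, -174.7]
wrist_force: [0.0, 0.4, -0.5]
opening: 0.0105
```

{"name": "step_arm", "arguments": {"dr": [[0,0,0],[0,0,0],[0,0,0],[0,0,0],[0,0,0],[0,0,0],[0,0,0],[0,0,0]], "xyz": [[0,0,0.02],[0,0,0.02],[0,0,-0.3],[0,0,-1.2],[0,0,-2.2],[0,0,-2.2],[0,0,-2.2],[0,0,-2.2]], "gripper": [0.3,0.3,0.3,0.3,0.3,0.3,0.3,0.3]}}

```text
time: 17.85
ee_pos: [0.6277, 0.0472, 0.115]
tcp_rot: [179.9, -0.4, -174.7]
wrist_force: [-0.0, -0.8, -0.4]
opening: 0.0257
```

```bash
python3 - <<'E'
from h import *
c=bot.camera('wrist');save(c['image'],'w9.png')
t=bot.camera('top')
show(blobs(t,'blue',.036,(230,150,450,270)))
mv((.498,-.36,.095),180)
E
```

```text
px [395.5 213.1] 49 xy [ 0.4971 -0.3581] yaw -2.8 LW 0.038 0.011
px [321.  233.4] 49 xy [ 0.4359 -0.136 ] yaw 74.4 LW 0.037 0.011
px [363.6 232.2] 47 xy [ 0.4397 -0.2613] yaw -75.9 LW 0.037 0.011
at [0.6274 0.0472 0.1143] [ 179.9   -0.5 -174.7] q [ 4. 16.  9. 84.  0. -1.] t 17.95 xyz [ 4.166 -9.835  0.504] dr [ 0.001 -0.008  0.093] dist 428
```

View pics/w9.png

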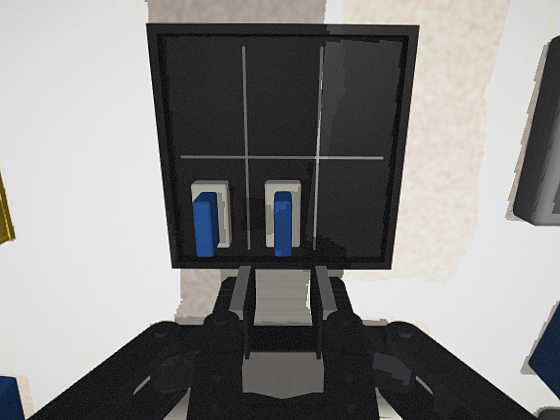

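{"name": "step_arm", "arguments": {"dr": [[0,0,0.02],[0,0,0.05],[0,0,0.09],[0,0,0.09],[0,0,0.09],[0,0,0.09],[0,0,0.09],[0,0,0.09]], "xyz": [[0.4,-1.1,0],[0.9,-2.3,0],[1.4,-3.5,0],[1.9,-4.7,0],[2.4,-5.9,0],[2.9,-7.1,0],[3.4,-8.2,0.2],[3.9,-9.3,0.4]], "gripper": [0.3,0.3,0.3,0.3,0.3,0.3,0.3,0.3]}}

```text
time: 18.75
ee_pos: [0.5087, -0.332, 0.1005]
tcp_rot: [180.0, -0.4, -179.8]
wrist_force: [1.2, -1.2, -0.3]
opening: 0.0256
```

{"name": "step_arm", "arguments": {"dr": [[0,0,0],[0,0,0],[0,0,0],[0,0,0],[0,0,0],[0,0,0],[0,0,0],[0,0,0]], "xyz": [[0.25,-0.53,0.1],[0.25,-0.53,0.1],[0.25,-0.53,0.1],[0.25,-0.53,0.1],[0.25,-0.53,0.1],[0.25,-0.53,0.1],[0.25,-0.53,0.1],[0.25,-0.53,0.1]], "gripper": [0.3,0.3,0.3,0.3,0.3,0.3,0.3,0.3]}}

```text
time: 19.55
ee_pos: [0.5001, -0.3512, 0.0974]
tcp_rot: [180.0, -0.3, -179.8]
wrist_force: [-0.1, -0.4, 0.8]
opening: 0.0257
```

```bash
python3 - <<'E'
from h import *
c=bot.camera('wrist');save(c['image'],'w10.png')
show(blobs(c,'blue',.036,amin=300))
mv((.499,-.36,.0195),179.4)
E
```

```text
px [433.5 136.6] 1674 xy [ 0.4394 -0.2632] yaw -79.2 LW 0.04 0.015
px [269.  226.6] 1229 xy [ 0.4965 -0.36  ] yaw 0.6 LW 0.046 0.012
at [ 0.5    -0.3514  0.0974] [ 180.    -0.3 -179.8] q [-35.  13.   4.  82.  -0. -35.] t 19.6 xyz [ 0.015 -0.217  1.947] dr [ 0.    -0.006  0.014] dist 78
```

View pics/w10.png

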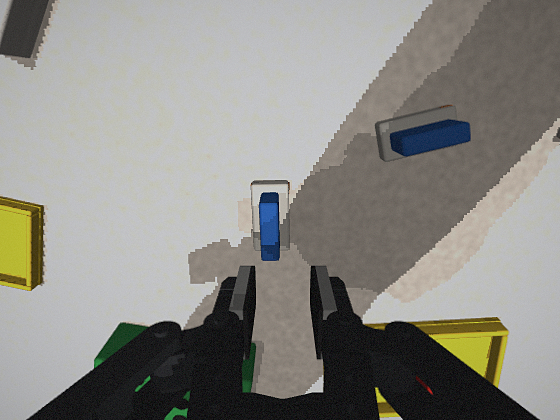

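{"name": "step_arm", "arguments": {"dr": [[0,0,0],[0,0,0.01],[0,0,0.01],[0,0,0.01],[0,0,0.01],[0,0,0.01],[0,0,0.01],[0,0,0.01]], "xyz": [[0.02,-0.22,0.7],[0.02,-0.22,1.4],[0.02,-0.22,1.85],[0.02,-0.22,1.95],[0.02,-0.22,1.95],[0.02,-0.22,1.95],[0.02,-0.22,1.95],[0.02,-0.22,1.95]], "gripper": [0.3,0.3,0.3,0.3,0.3,0,0,0]}}

```text
time: 20.4
ee_pos: [0.4992, -0.3608, 0.0206]
tcp_rot: [-180.0, -0.2, 179.6]
wrist_force: [0.4, -0.4, 4.2]
opening: 0.0103
```

{"name": "step_arm", "arguments": {"dr": [[0,0,0],[0,0,0],[0,0,0],[0,0,0],[0,0,0],[0,0,0],[0,0,0],[0,0,0]], "xyz": [[0,0,0],[0,0,0],[0,0,-0.5],[0,0,-1.5],[0,0,-2.2],[0,0,-2.2],[0,0,-2.2],[0,0,-2.2]], "gripper": [0,0,0,0,0,0,0,0]}}

```text
time: 21.2
ee_pos: [0.4986, -0.36, 0.1059]
tcp_rot: [179.9, -0.4, 179.6]
wrist_force: [0.0, 0.5, -2.4]
opening: 0.0106
```

```bash
python3 - <<'E'
from h import *
mv((.622,.1001,.105),185.2)
E
```

```text
at [ 0.4986 -0.36    0.1059] [179.9  -0.4 179.6] q [-36.  14.   6.  83.  -0. -35.] t 21.2 xyz [-3.007 11.524  0.017] dr [ 0.002 -0.007 -0.098] dist 476
```

{"name": "step_arm", "arguments": {"dr": [[0,0,0],[0,0,-0.05],[0,0,-0.098],[0,0,-0.098],[0,0,-0.098],[0,0,-0.098],[0,0,-0.098],[0,0,-0.098]], "xyz": [[-0.2,1,0],[-0.5,2.2,0],[-0.8,3.4,0],[-1.1,4.6,0],[-1.4,5.8,0],[-1.7,7.0,0],[-2.0,8.2,0],[-2.3,9.4,0]], "gripper": [0,0,0,0,0,0,0,0]}}

```text
time: 22.0
ee_pos: [0.5931, 0.017, 0.1054]
tcp_rot: [179.9, -0.5, -174.8]
wrist_force: [1.4, -0.4, -1.0]
opening: 0.0104
```

{"name": "step_arm", "arguments": {"dr": [[0,0,0],[0,0,0],[0,0,0],[0,0,0],[0,0,0],[0,0,0],[0,0,0],[0,0,0]], "xyz": [[-0.4,1.0,0],[-0.5,1.9,0],[-0.5,2.2,0],[-0.5,2.2,0],[-0.5,2.2,0],[-0.5,2.2,0],[-0.5,2.2,0],[-0.5,2.2,0]], "gripper": [0,0,0,0,0,0,0,0]}}

```text
time: 22.8
ee_pos: [0.6057, 0.1034, 0.107]
tcp_rot: [179.9, -0.3, -174.9]
wrist_force: [-0.3, -0.1, -0.0]
opening: 0.0106
```

```bash
python3 - <<'E'
from h import *
mv((.622,.0995,.027),185.2)
E
```

```text
at [0.6057 0.1034 0.107 ] [ 179.9   -0.3 -174.9] q [10. 13.  6. 83.  0.  5.] t 22.8 xyz [-0.41  -0.136  1.996] dr [ 0.001 -0.006 -0.001] dist 82
```

{"name": "step_arm", "arguments": {"dr": [[0,0,0],[0,0,0],[0,0,0],[0,0,0],[0,0,0],[0,0,0],[0,0,0],[0,0,0]], "xyz": [[-0.41,-0.14,0.3],[-0.41,-0.14,1.0],[-0.41,-0.14,1.6],[-0.41,-0.14,1.9],[-0.41,-0.14,1.98],[-0.41,-0.14,1.98],[-0.41,-0.14,1.98],[-0.41,-0.14,1.98]], "gripper": [0,0,0,0,0,0,0,0]}}

```text
time: 23.6
ee_pos: [0.6225, 0.1005, 0.0286]
tcp_rot: [179.9, -0.2, -174.8]
wrist_force: [0.4, -0.9, -0.1]
opening: 0.0105
```

{"name": "step_arm", "arguments": {"dr": [[0,0,0],[0,0,0],[0,0,0],[0,0,0],[0,0,0],[0,0,0],[0,0,0],[0,0,0]], "xyz": [[0,0,0.04],[0,0,0.04],[0,0,0.04],[0,0,-0.3],[0,0,-1.2],[0,0,-2.2],[0,0,-2.2],[0,0,-2.2]], "gripper": [0.1,0.3,0.3,0.3,0.3,0.3,0.3,0.3]}}

```text
time: 24.4
ee_pos: [0.6233, 0.1005, 0.1177]
tcp_rot: [179.9, -0.1, -174.8]
wrist_force: [0.3, 0.3, -1.1]
opening: 0.0252
```

```bash
python3 - <<'E'
from h import *
c=bot.camera('wrist');save(c['image'],'w11.png')
t=bot.camera('top')
show(blobs(t,'blue',.036,(230,150,450,270)))
mv((.440,-.263,.1),180+15)
mv((.440,-.263,.1),105)
E
```

```text
px [276.5 168.2] 43 xy [ 0.6358 -0.0045] yaw 6.3 LW 0.042 0.01
px [320.9 233.5] 51 xy [ 0.4358 -0.1355] yaw 75.6 LW 0.037 0.012
px [363.6 232.3] 49 xy [ 0.4394 -0.2611] yaw -75.3 LW 0.037 0.011
at [0.6222 0.1003 0.1151] [ 179.9   -0.4 -174.8] q [ 9. 16.  9. 84.  0.  4.] t 24.5 xyz [ 5.36  -8.63   0.406] dr [ 0.002 -0.006 -0.171] dist 407
at [0.6222 0.1003 0.1151] [ 179.9   -0.4 -174.8] q [ 9. 16.  9. 84.  0.  4.] t 24.5 xyz [ 5.36  -8.63   0.406] dr [-0.004 -0.006  1.4  ] dist 407
```

View pics/w11.png

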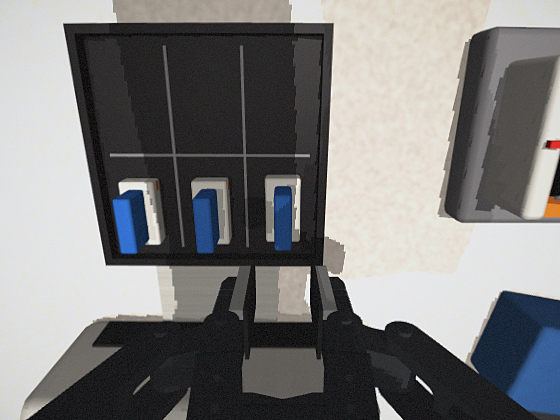

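{"name": "step_arm", "arguments": {"dr": [[0,0,0.14],[0,0,0.28],[0,0,0.42],[0,0,0.56],[0,0,0.7],[0,0,0.84],[0,0,0.98],[0,0,1.12]], "xyz": [[0.6,-1,0],[1.2,-2,0],[1.8,-3,0],[2.4,-4,0],[3.0,-5,0],[3.7,-6,0],[4.4,-7.1,0.2],[5.0,-8.1,0.4]], "gripper": [0.3,0.3,0.3,0.3,0.3,0.3,0.3,0.3]}}

```text
time: 25.3
ee_pos: [0.4511, -0.2416, 0.0995]
tcp_rot: [-179.7, -0.2, 120.7]
wrist_force: [1.2, 0.6, 1.1]
opening: 0.0259
```

```bash
python3 - <<'E'
from h import *
mv((.44,-.263,.095),104.5)
E
```

```text
at [ 0.4511 -0.2416  0.0995] [-179.7   -0.2  120.7] q [-28.  -0. -10.  81.  -0.  31.] t 25.3 xyz [-0.317 -0.511  0.114] dr [-0.006 -0.003  0.284] dist 24
```

{"name": "step_arm", "arguments": {"dr": [[0,0,0.14],[0,0,0.28],[0,0,0.28],[0,0,0.28],[0,0,0.28],[0,0,0.28],[0,0,0.28],[0,0,0.28]], "xyz": [[-0.3,-0.5,0],[-0.32,-0.5,0],[-0.32,-0.5,0],[-0.32,-0.5,0],[-0.32,-0.5,0],[-0.32,-0.5,0],[-0.32,-0.5,0],[-0.32,-0.5,0]], "gripper": [0.3,0.3,0.3,0.3,0.3,0.3,0.3,0.3]}}

```text
time: 26.1
ee_pos: [0.4424, -0.2614, 0.1005]
tcp_rot: [-179.7, -0.1, 105.1]
wrist_force: [-0.3, 0.3, 0.3]
opening: 0.026
```

```bash
python3 - <<'E'
from h import *
c=bot.camera('wrist');save(c['image'],'w12.png')
show(blobs(c,'blue',.036,amin=300))
mv((.44,-.263,.0195),104.5)
E
```

```text
px [330.6  25.5] 1328 xy [ 0.4361 -0.1404] yaw 70.1 LW 0.03 0.011
px [279.7 227.1] 1192 xy [ 0.4397 -0.2604] yaw -76.0 LW 0.046 0.012
at [ 0.4423 -0.2615  0.1005] [-1.797e+02 -1.000e-01  1.051e+02] q [-31.  -0. -10.  81.  -0.  44.] t 26.15 xyz [-0.024 -0.055  2.025] dr [-0.006 -0.002  0.01 ] dist 81
```

View pics/w12.png

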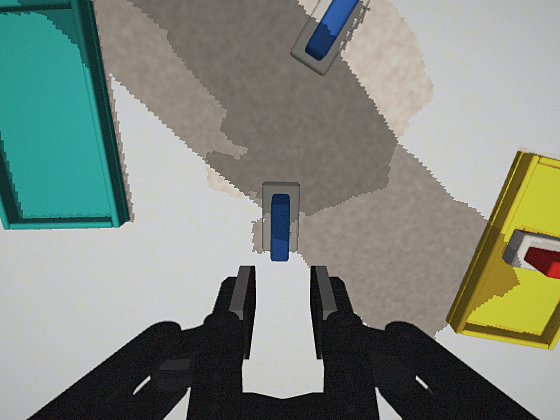

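{"name": "step_arm", "arguments": {"dr": [[0,0,0],[0,0,0.015],[0,0,0.015],[0,0,0.015],[0,0,0.015],[0,0,0.015],[0,0,0.015],[0,0,0.015]], "xyz": [[-0.02,-0.06,0.7],[-0.02,-0.06,1.4],[-0.02,-0.06,1.9],[-0.02,-0.06,2.02],[-0.02,-0.06,2.02],[-0.02,-0.06,2.02],[-0.02,-0.06,2.02],[-0.02,-0.06,2.02]], "gripper": [0.3,0.3,0.3,0.3,0.3,0,0,0]}}

```text
time: 26.95
ee_pos: [0.4404, -0.2635, 0.0211]
tcp_rot: [-179.8, -0.0, 104.2]
wrist_force: [-1.6, -0.2, 5.5]
opening: 0.0107
```

{"name": "step_arm", "arguments": {"dr": [[0,0,0],[0,0,0],[0,0,0],[0,0,0],[0,0,0],[0,0,0],[0,0,0],[0,0,0]], "xyz": [[0,0,0],[0,0,0],[0,0,-0.5],[0,0,-1.5],[0,0,-2.2],[0,0,-2.2],[0,0,-2.2],[0,0,-2.2]], "gripper": [0,0,0,0,0,0,0,0]}}

```text
time: 27.75
ee_pos: [0.4397, -0.2628, 0.1066]
tcp_rot: [-179.6, -0.2, 104.2]
wrist_force: [-0.2, -0.9, -0.1]
opening: 0.0106
```

```bash
python3 - <<'E'
from h import *
mv((.552,-.0127,.105),185.2)
E
```

```text
at [ 0.4397 -0.2628  0.1066] [-179.6   -0.2  104.2] q [-31.  -0.  -9.  82.  -0.  45.] t 27.75 xyz [5.376 4.252 0.027] dr [-0.003 -0.007 -1.414] dist 274
```

{"name": "step_arm", "arguments": {"dr": [[0,0,-0.14],[0,0,-0.28],[0,0,-0.42],[0,0,-0.56],[0,0,-0.7],[0,0,-0.84],[0,0,-0.98],[0,0,-1.12]], "xyz": [[0.6,0.5,0],[1.3,1,0],[2.0,1.6,0],[2.7,2.1,0],[3.4,2.7,0],[4.1,3.2,0],[4.8,3.8,0],[5.38,4.25,0]], "gripper": [0,0,0,0,0,0,0,0]}}

```text
time: 28.55
ee_pos: [0.5523, -0.011, 0.1056]
tcp_rot: [-179.9, -0.5, 168.7]
wrist_force: [-0.4, 0.1, -0.5]
opening: 0.0104
```

```bash
python3 - <<'E'
from h import *
mv((.552,-.0127,.095),185.2)
E
```

```text
at [ 0.5523 -0.011   0.1056] [-179.9   -0.5  168.7] q [-1.  5. -4. 82.  0. 10.] t 28.55 xyz [-0.003 -0.042  0.264] dr [ 0.    -0.008 -0.288] dist 11
```

{"name": "step_arm", "arguments": {"dr": [[0,0,-0.14],[0,0,-0.288],[0,0,-0.288],[0,0,-0.288],[0,0,-0.288],[0,0,-0.288],[0,0,-0.288],[0,0,-0.288]], "xyz": [[0,0,0],[0,0,0],[0,0,0],[0,0,0],[0,0,0],[0,0,0],[0,0,0],[0,0,0]], "gripper": [0,0,0,0,0,0,0,0]}}

```text
time: 29.35
ee_pos: [0.5523, -0.013, 0.1072]
tcp_rot: [179.9, -0.3, -175.2]
wrist_force: [-0.6, 0.5, -0.3]
opening: 0.0103
```

```bash
python3 - <<'E'
from h import *
c=bot.camera('wrist');save(c['image'],'w13.png')
mv((.552,-.0127,.0275),185.2)
E
```

```text
at [ 0.5524 -0.013   0.1072] [ 179.9   -0.3 -175.2] q [-1.  5. -4. 82.  0. -6.] t 29.4 xyz [-0.003  0.006  1.992] dr [ 0.001 -0.006 -0.007] dist 80
```

View pics/w13.png

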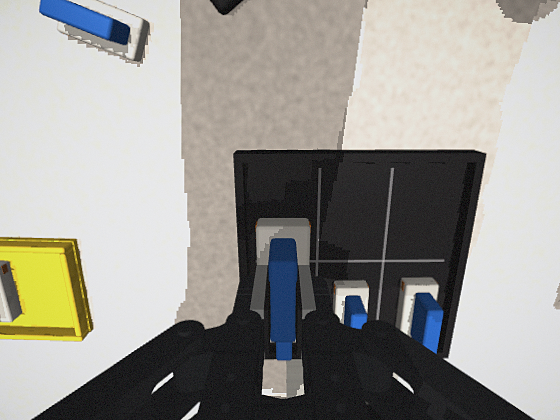

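{"name": "step_arm", "arguments": {"dr": [[0,0,0],[0,0,0],[0,0,0],[0,0,0],[0,0,0],[0,0,0],[0,0,0],[0,0,0]], "xyz": [[0,0,0.5],[0,0,1.1],[0,0,1.6],[0,0,1.9],[0,0,1.98],[0,0,1.98],[0,0,1.98],[0,0,1.98]], "gripper": [0,0,0,0,0,0,0,0]}}

```text
time: 30.2
ee_pos: [0.5524, -0.0129, 0.0287]
tcp_rot: [180.0, -0.3, -175.2]
wrist_force: [0.2, -0.3, 0.7]
opening: 0.0102
```

{"name": "step_arm", "arguments": {"dr": [[0,0,0],[0,0,0],[0,0,0],[0,0,0],[0,0,0],[0,0,0],[0,0,0],[0,0,0]], "xyz": [[0,0,0.04],[0,0,0.04],[0,0,0.04],[0,0,-0.3],[0,0,-1.2],[0,0,-2.2],[0,0,-2.2],[0,0,-2.2]], "gripper": [0.1,0.3,0.3,0.3,0.3,0.3,0.3,0.3]}}

```text
time: 31.0
ee_pos: [0.5532, -0.0129, 0.1176]
tcp_rot: [180.0, -0.2, -175.2]
wrist_force: [0.3, 0.3, -0.2]
opening: 0.0255
```

```bash
python3 - <<'E'
from h import *
c=bot.camera('wrist');save(c['image'],'w14.png')
t=bot.camera('top')
show(blobs(c,'blue',.036,amin=300))
show(blobs(t,'blue',.036,(230,150,450,270)))
mv((.4355,-.137,.1),180+75)
E
```

```text
px [92.8 19.6] 1667 xy [ 0.4375 -0.1338] yaw 74.8 LW 0.046 0.011
px [282.7 218.4] 1111 xy [ 0.5515 -0.013 ] yaw 5.2 LW 0.046 0.012
px [421.9 308.4] 1136 xy [0.6157 0.0994] yaw 20.9 LW 0.041 0.019
px [355.4 301.3] 349 xy [0.6134 0.0475] yaw 25.5 LW 0.028 0.008
px [283.5 317.8] 942 xy [ 0.6329 -0.0056] yaw 5.2 LW 0.054 0.012
px [241.6 171.4] 46 xy [0.6253 0.1016] yaw 7.2 LW 0.04 0.011
px [320.9 233.4] 50 xy [ 0.4359 -0.1357] yaw 75.3 LW 0.037 0.012
at [ 0.552  -0.0129  0.1153] [ 179.9   -0.4 -175.2] q [-1.  5. -3. 83.  0. -6.] t 31.1 xyz [ 3.161 -2.847  0.402] dr [ 0.005 -0.005 -1.225] dist 171
```

View pics/w14.png

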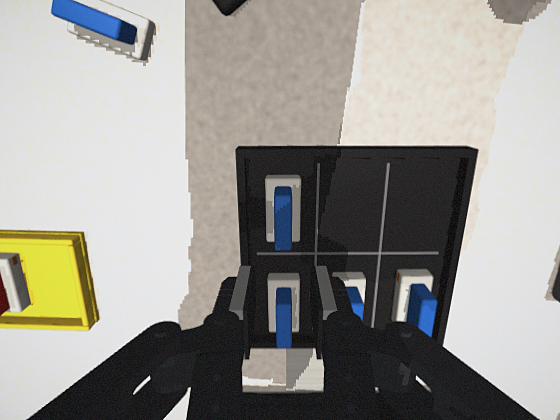

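{"name": "step_arm", "arguments": {"dr": [[0,0,-0.14],[0,0,-0.28],[0,0,-0.42],[0,0,-0.56],[0,0,-0.7],[0,0,-0.84],[0,0,-0.98],[0,0,-1.12]], "xyz": [[0.4,-0.4,0],[0.8,-0.8,0],[1.2,-1.2,0],[1.6,-1.6,0],[2.0,-2.0,0],[2.5,-2.3,0.2],[2.9,-2.6,0.4],[3.15,-2.83,0.4]], "gripper": [0.3,0.3,0.3,0.3,0.3,0.3,0.3,0.3]}}

```text
time: 31.9
ee_pos: [0.4341, -0.1365, 0.0983]
tcp_rot: [179.5, -0.1, -110.7]
wrist_force: [0.5, 0.7, 0.6]
opening: 0.0257
```

{"name": "step_arm", "arguments": {"dr": [[0,0,-0.1],[0,0,-0.1],[0,0,-0.1],[0,0,-0.1],[0,0,-0.1],[0,0,-0.1],[0,0,-0.1],[0,0,-0.1]], "xyz": [[0,0,0],[0,0,0],[0,0,0],[0,0,0],[0,0,0],[0,0,0],[0,0,0],[0,0,0]], "gripper": [0.3,0.3,0.3,0.3,0.3,0.3,0.3,0.3]}}

```text
time: 32.7
ee_pos: [0.4363, -0.1362, 0.1005]
tcp_rot: [179.7, -0.1, -105.3]
wrist_force: [0.3, 0.6, -0.3]
opening: 0.0259
```

```bash
python3 - <<'E'
from h import *
c=bot.camera('wrist');save(c['image'],'w15.png')
show(blobs(c,'blue',.036,amin=300))
mv((.436,-.1365,.0195),255)
E
```

```text
px [280.9 226.6] 1190 xy [ 0.4364 -0.1386] yaw 73.8 LW 0.045 0.012
px [179.2 409.4] 351 xy [ 0.5563 -0.009 ] yaw 43.0 LW 0.031 0.012
at [ 0.4363 -0.1362  0.1006] [ 1.797e+02 -1.000e-01 -1.053e+02] q [-17.  -8. -17.  81.  -0. -92.] t 32.75 xyz [ 0.006 -0.006  2.027] dr [ 0.006 -0.001 -0.005] dist 81
```

View pics/w15.png

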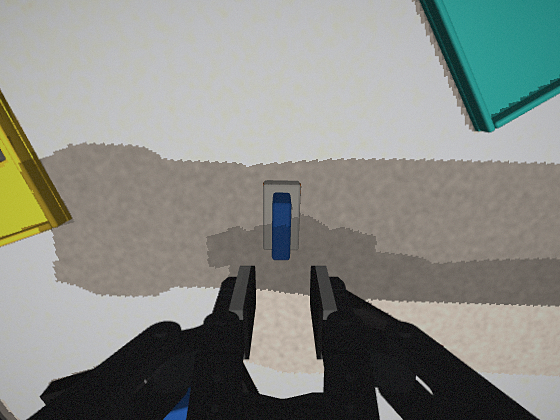

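{"name": "step_arm", "arguments": {"dr": [[0,0,0],[0,0,0],[0,0,0],[0,0,0],[0,0,0],[0,0,0],[0,0,0],[0,0,0]], "xyz": [[0,-0.02,0.7],[0,-0.02,1.4],[0,-0.02,1.9],[0,-0.02,2.02],[0,-0.02,2.02],[0,-0.02,2.02],[0,-0.02,2.02],[0,-0.02,2.02]], "gripper": [0.3,0.3,0.3,0.3,0.3,0,0,0]}}

```text
time: 33.55
ee_pos: [0.4374, -0.1367, 0.021]
tcp_rot: [179.8, -0.1, -105.3]
wrist_force: [-0.2, 0.7, 5.8]
opening: 0.0105
```

{"name": "step_arm", "arguments": {"dr": [[0,0,0],[0,0,0],[0,0,0],[0,0,0],[0,0,0],[0,0,0],[0,0,0],[0,0,0]], "xyz": [[0,0,0],[0,0,0],[0,0,-0.5],[0,0,-1.5],[0,0,-2.2],[0,0,-2.2],[0,0,-2.2],[0,0,-2.2]], "gripper": [0,0,0,0,0,0,0,0]}}

```text
time: 34.35
ee_pos: [0.4366, -0.1363, 0.1067]
tcp_rot: [179.6, -0.1, -105.3]
wrist_force: [-0.1, 0.7, -0.7]
opening: 0.0109
```

```bash
python3 - <<'E'
from h import *
mv((.5424,.091,.105),185.2)
E
```

```text
at [ 0.4366 -0.1363  0.1067] [ 1.796e+02 -1.000e-01 -1.053e+02] q [-17.  -8. -16.  82.  -0. -92.] t 34.35 xyz [-6.18  -1.054  0.028] dr [ 0.006 -0.005  1.213] dist 251
```

{"name": "step_arm", "arguments": {"dr": [[0,0,0.14],[0,0,0.28],[0,0,0.42],[0,0,0.56],[0,0,0.7],[0,0,0.84],[0,0,0.98],[0,0,1.12]], "xyz": [[-0.7,-0.1,0],[-1.5,-0.2,0],[-2.3,-0.4,0],[-3.1,-0.5,0],[-3.9,-0.7,0],[-4.7,-0.8,0],[-5.5,-0.95,0],[-6.18,-1.05,0]], "gripper": [0,0,0,0,0,0,0,0]}}

```text
time: 35.15
ee_pos: [0.5426, 0.0924, 0.1056]
tcp_rot: [179.9, -0.5, -169.7]
wrist_force: [-0.2, -0.5, -0.2]
opening: 0.0107
```

{"name": "step_arm", "arguments": {"dr": [[0,0,0.09],[0,0,0.09],[0,0,0.09],[0,0,0.09],[0,0,0.09],[0,0,0.09],[0,0,0.09],[0,0,0.09]], "xyz": [[0,0,0],[0,0,0],[0,0,0],[0,0,0],[0,0,0],[0,0,0],[0,0,0],[0,0,0]], "gripper": [0,0,0,0,0,0,0,0]}}

```text
time: 35.95
ee_pos: [0.5428, 0.0908, 0.1073]
tcp_rot: [179.9, -0.3, -174.6]
wrist_force: [0.3, -0.5, 0.3]
opening: 0.0105
```

```bash
python3 - <<'E'
from h import *
c=bot.camera('wrist');save(c['image'],'w16.png')
mv((.5424,.091,.0275),185.2)
E
```

```text
at [0.5427 0.0908 0.1073] [ 179.9   -0.3 -174.6] q [ 9.  5. -4. 82.  0.  4.] t 36.0 xyz [-0.003  0.003  1.995] dr [ 0.001 -0.006  0.004] dist 80
```

View pics/w16.png

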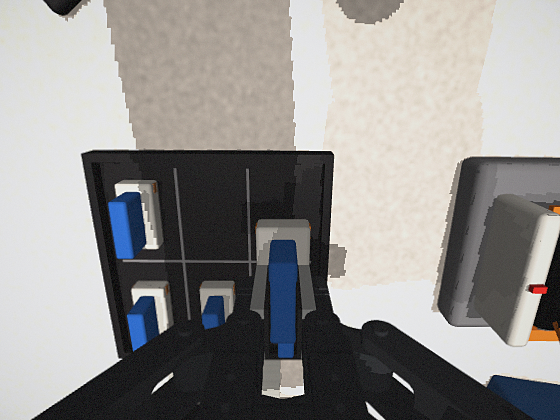

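{"name": "step_arm", "arguments": {"dr": [[0,0,0],[0,0,0],[0,0,0],[0,0,0],[0,0,0],[0,0,0],[0,0,0],[0,0,0]], "xyz": [[0,0,0.5],[0,0,1.1],[0,0,1.6],[0,0,1.9],[0,0,1.98],[0,0,1.98],[0,0,1.98],[0,0,1.98]], "gripper": [0,0,0,0,0,0,0,0]}}

```text
time: 36.8
ee_pos: [0.5428, 0.091, 0.0289]
tcp_rot: [179.9, -0.3, -174.6]
wrist_force: [-0.7, 0.1, -0.4]
opening: 0.0104
```

{"name": "step_arm", "arguments": {"dr": [[0,0,0],[0,0,0],[0,0,0],[0,0,0],[0,0,0],[0,0,0],[0,0,0],[0,0,0]], "xyz": [[0,0,0.04],[0,0,0.04],[0,0,0.04],[0,0,-0.3],[0,0,-1.2],[0,0,-2.4],[0,0,-3.6],[0,0,-4.5]], "gripper": [0.1,0.3,0.3,0.3,0.3,0.3,0.3,0.3]}}

```text
time: 37.6
ee_pos: [0.5435, 0.0909, 0.2125]
tcp_rot: [179.9, -0.1, -174.6]
wrist_force: [0.8, 0.1, -0.1]
opening: 0.0252
```

```bash
python3 - <<'E'
from h import *
c=bot.camera('wrist');c=bot.camera('wrist');save(c['image'],'w17.png')
mv((.535,.27,.22),185)
E
```

```text
at [0.545  0.0911 0.2151] [ 179.9    0.2 -174.6] q [ 9.  5.  8. 93.  0.  4.] t 37.7 xyz [-0.172  4.475 -0.114] dr [0.002 0.003 0.007] dist 179
```

View pics/w17.png

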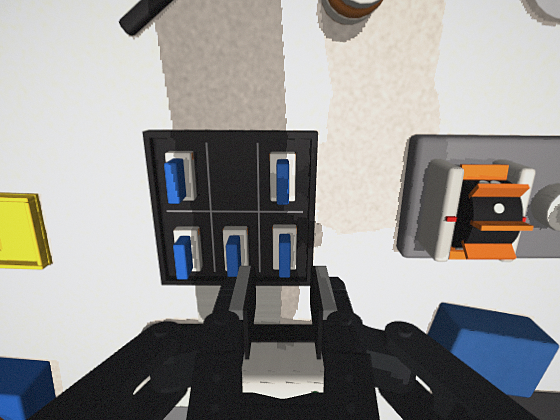

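{"name": "step_arm", "arguments": {"dr": [[0,0,0],[0,0,0],[0,0,0],[0,0,0],[0,0,0],[0,0,0],[0,0,0],[0,0,0]], "xyz": [[0.1,1,-0.1],[0.2,2,-0.2],[0.4,3,-0.3],[0.6,4,-0.4],[0.8,5,-0.4],[0.8,5.2,-0.4],[0.8,5.2,-0.4],[0.8,5.2,-0.4]], "gripper": [0,0,0,0,0,0,0,0]}}

```text
time: 38.5
ee_pos: [0.4921, 0.2943, 0.2246]
tcp_rot: [180.0, -0.3, -174.6]
wrist_force: [-0.2, 0.1, -0.4]
opening: 0.0
```

```bash
python3 - <<'E'
from h import *
for i in range(4):c=bot.camera('wrist')
save(c['image'],'w18.png')
for p in [(c['image'].shape)]:pass
mv((.535,.27,.22),185)
E
```

```text
at [0.4924 0.2938 0.2246] [ 179.9   -0.3 -174.7] q [31.  8. 13. 95.  0. 25.] t 38.7 xyz [-1.006 -0.692  0.109] dr [ 0.001 -0.006  0.005] dist 49
```

View pics/w18.png

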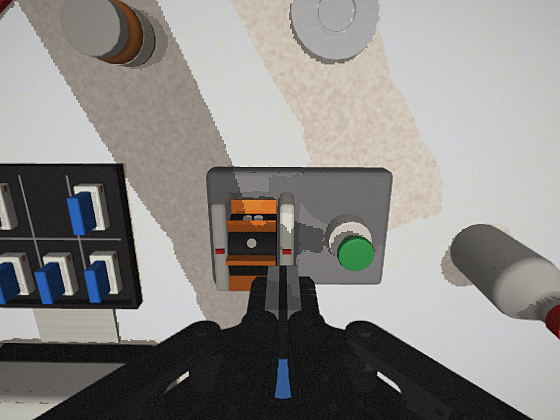

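```bash
python3 - <<'E'
from h import *
c=bot.camera('wrist')
im=c['image'];save(cv2.resize(im[150:300,195:400],None,fx=3.9,fy=3.9,interpolation=cv2.INTER_CUBIC),'w18c.png')
show(blobs(c,'red',.075,(200,230,300,270),3))
h=cv2.cvtColor(im,cv2.COLOR_RGB2HSV);m=cv2.inRange(h,(50,150,90),(75,255,255));v,u=np.nonzero(m[200:290,310:400]);print(u.mean()+310,v.mean()+200,len(u))
print(atz(c,355,253,.085))
for p in [(207,167),(392,168),(386,290)]: print(atz(c,*p,.03).round(4))
E
```

```text
px [219. 251.] 44 xy [0.5527 0.2398] yaw -82.2 LW 0.009 0.005
px [286.2 251.4] 35 xy [0.5473 0.3023] yaw -85.0 LW 0.008 0.004
355.84597432905485 254.52858809801634 857
[0.53841693 0.3637667  0.085     ]
[0.4842 0.2178 0.03  ]
[0.4682 0.4007 0.03  ]
[0.6058 0.421  0.03  ]
```

View pics/w18c.png

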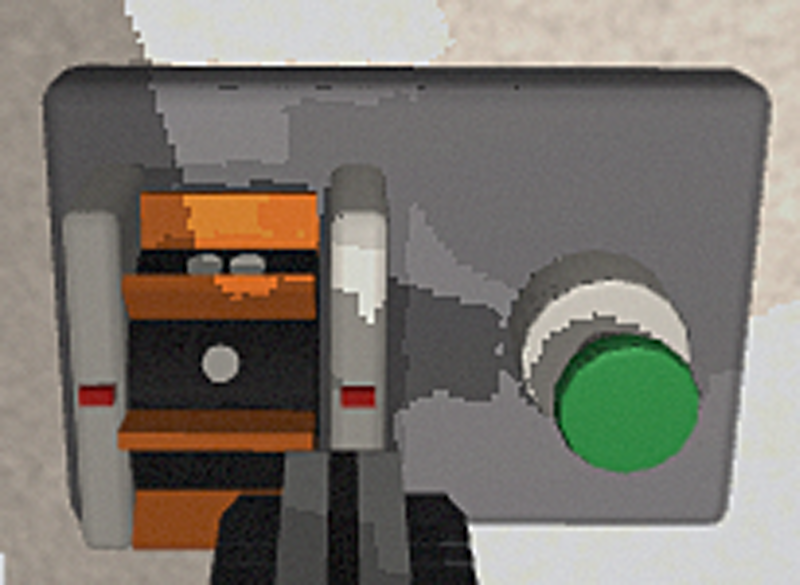

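```bash
cat >> h.py <<'E'
AX=np.array([.5500,.2710,.062]);CY=np.radians(4.9)
CX_=np.array([np.cos(CY),np.sin(CY),0]);CY_=np.array([-np.sin(CY),np.cos(CY),0]);Z=np.array([0,0,1.])
def wp(phi,r,y=0): # phi from vertical toward +x
    return AX+CX_*r*np.sin(phi)+Z*r*np.cos(phi)+CY_*y
def draw(c,th,name,crop,f):
    im=cv2.resize(c['image'][crop[1]:crop[3],crop[0]:crop[2]],None,fx=f,fy=f,interpolation=cv2.INTER_CUBIC)
    P=lambda X:tuple(int(q) for q in ((proj(c,X)-np.array(crop[:2])+.5)*f))
    for k in range(8):
        ph=th-k*np.pi/4
        if np.cos(ph)<-.3: continue
        cv2.circle(im,P(wp(ph,.032)),4,(255,0,255),1)
        a=ph+np.pi/8
        for r,col in ((.045,(0,255,0)),(.032,(0,255,255))):cv2.line(im,P(wp(a,r,-.021)),P(wp(a,r,.021)),col,1)
    save(im,name)
E
python3 - <<'E'
from h import *
from scipy.optimize import minimize_scalar
c=bot.camera('wrist')
r=minimize_scalar(lambda t:(proj(c,wp(t-np.pi/4,.032))[1]-243.3)**2,bounds=(0,.9),method='bounded');print(r.x,proj(c,wp(r.x-np.pi/4,.032)))
draw(c,r.x,'w18d.png',(195,150,400,300),3.9)
E
```

```text
0.2985515577550255 [250.57130047 243.29996965]
```

View pics/w18d.png

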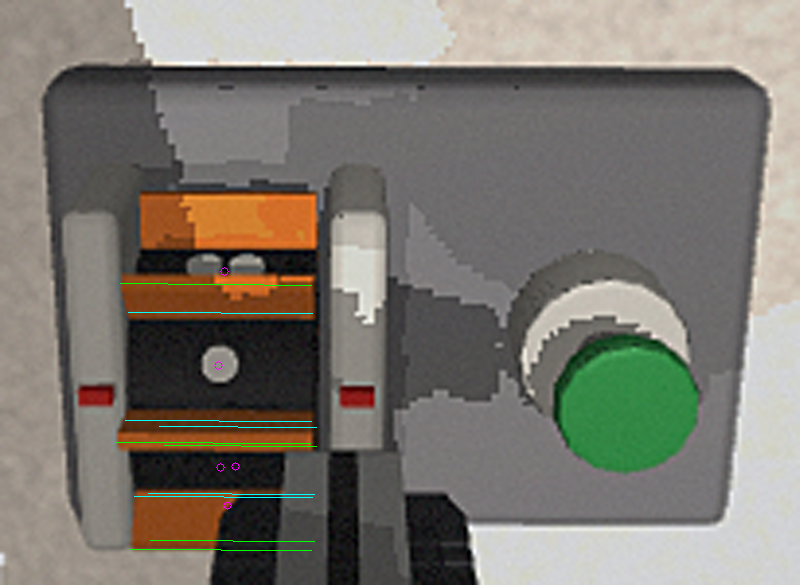

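```bash
cat >> h.py <<'E'
def wt(dx,h,dy=0): # TCP target relative to axle
    mv(AX+CX_*dx/1000+CY_*dy/1000+Z*h/1000,184.9)
E
python3 - <<'E'
from h import *
wt(-22,70);wt(-22,36)
E
```

```text
at [0.4923 0.2941 0.2245] [ 179.9   -0.3 -174.7] q [31.  8. 13. 95.  0. 25.] t 38.8 xyz [-0.845 -0.707  2.308] dr [ 0.001 -0.006  0.007] dist 102
at [0.4923 0.2941 0.2245] [ 179.9   -0.3 -174.7] q [31.  8. 13. 95.  0. 25.] t 38.8 xyz [-0.85  -0.708  3.158] dr [ 0.001 -0.006  0.007] dist 134
```

{"name": "step_arm", "arguments": {"dr": [[0,0,0],[0,0,0],[0,0,0],[0,0,0],[0,0,0],[0,0,0],[0,0,0],[0,0,0]], "xyz": [[-0.85,-0.71,0.3],[-0.85,-0.71,1.2],[-0.85,-0.71,2],[-0.85,-0.71,2.3],[-0.85,-0.71,2.3],[-0.85,-0.71,2.3],[-0.85,-0.71,2.3],[-0.85,-0.71,2.3]], "gripper": [0,0,0,0,0,0,0,0]}}

```text
time: 39.6
ee_pos: [0.5285, 0.2703, 0.1339]
tcp_rot: [179.9, -0.2, -174.6]
wrist_force: [-0.0, 0.9, 0.4]
opening: 0.0002
```

```bash
python3 - <<'E'
from h import *
c=bot.camera('wrist');save(c['image'],'w19.png')
wt(-22,36);wt(1,36)
E
```

```text
at [0.5284 0.2703 0.1335] [ 179.9   -0.2 -174.6] q [27. 10.  5. 85.  0. 22.] t 39.65 xyz [ 0.008 -0.029  0.888] dr [ 0.002 -0.004  0.009] dist 36
at [0.5284 0.2703 0.1335] [ 179.9   -0.2 -174.6] q [27. 10.  5. 85.  0. 22.] t 39.65 xyz [-0.567 -0.034  0.886] dr [ 0.002 -0.004  0.009] dist 42
```

View pics/w19.png

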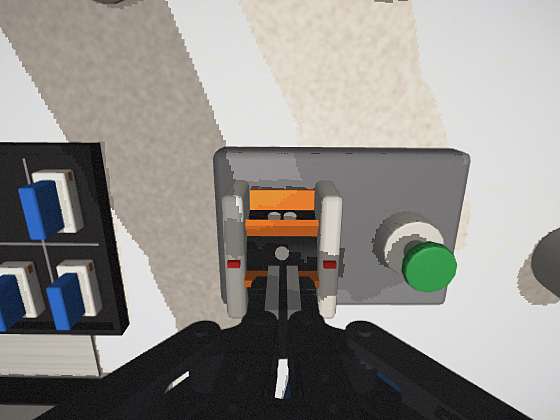

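{"name": "step_arm", "arguments": {"dr": [[0,0,0],[0,0,0],[0,0,0],[0,0,0],[0,0,0],[0,0,0],[0,0,0],[0,0,0]], "xyz": [[0,-0.03,0.4],[0,-0.03,0.8],[0,-0.03,0.88],[0,-0.03,0.88],[0,-0.03,0.88],[0,-0.03,0.88],[-0.1,-0.03,0.88],[-0.2,-0.03,0.88]], "gripper": [0,0,0,0,0,0,0,0]}}

```text
time: 40.45
ee_pos: [0.536, 0.2696, 0.0975]
tcp_rot: [179.9, -0.3, -174.6]
wrist_force: [-2.7, -0.5, 1.8]
opening: 0.0002
```

{"name": "step_arm", "arguments": {"dr": [[0,0,0],[0,0,0],[0,0,0],[0,0,0],[0,0,0],[0,0,0],[0,0,0],[0,0,0]], "xyz": [[-0.1,0,0],[-0.15,0,0],[-0.2,0,0],[-0.25,0,0],[-0.3,0,0],[-0.35,0,0],[-0.38,0,0],[-0.38,0,0]], "gripper": [0,0,0,0,0,0,0,0]}}

```text
time: 41.25
ee_pos: [0.5511, 0.2709, 0.0967]
tcp_rot: [180.0, -0.3, -174.6]
wrist_force: [-1.9, -0.1, -0.6]
opening: 0.0
```

```bash
python3 - <<'E'
from h import *
c=bot.camera('wrist');save(c['image'],'w20.png')
wt(-28,75)
E
```

```text
at [0.5512 0.2709 0.0968] [ 179.9   -0.3 -174.6] q [26. 13.  5. 82.  0. 21.] t 41.3 xyz [ 0.734  0.013 -1.   ] dr [ 0.001 -0.006  0.009] dist 50
```

View pics/w20.png

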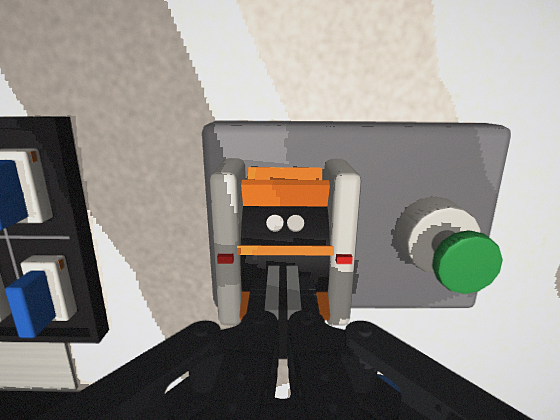

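```bash
cat >> h.py <<'E'
def fit(c,k,v,lo,hi):
    from scipy.optimize import minimize_scalar
    r=minimize_scalar(lambda t:(proj(c,wp(t-k*np.pi/4,.032))[1]-v)**2,bounds=(lo,hi),method='bounded')
    print('theta',round(r.x,3),'ridges deg',[(j,round(np.degrees(r.x-j*np.pi/4)+22.5,1)) for j in range(8)]); return r.x
E
python3 - <<'E'
from h import *
c=bot.camera('wrist')
t=fit(c,2,223,.3,1.6); draw(c,t,'w20d.png',(195,110,400,330),3)
E
```

```text
theta 0.746 ridges deg [(0, np.float64(65.2)), (1, np.float64(20.2)), (2, np.float64(-24.8)), (3, np.float64(-69.8)), (4, np.float64(-114.8)), (5, np.float64(-159.8)), (6, np.float64(-204.8)), (7, np.float64(-249.8))]
```

View pics/w20d.png

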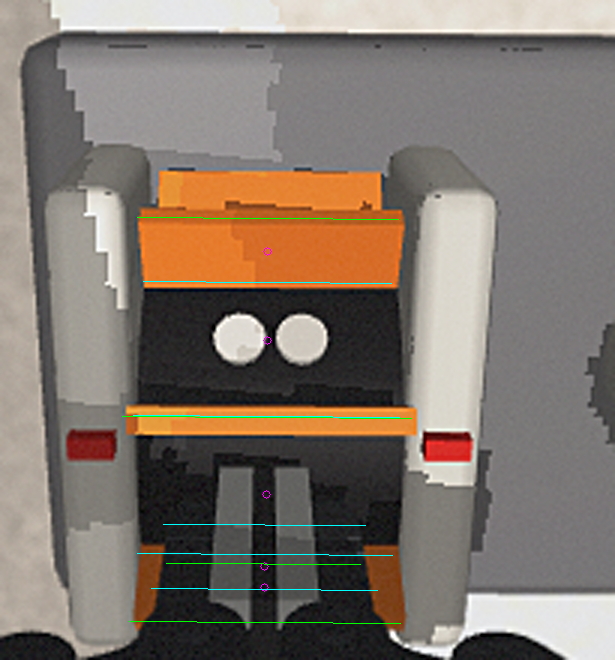

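{"name": "step_arm", "arguments": {"dr": [[0,0,0],[0,0,0],[0,0,0],[0,0,0],[0,0,0],[0,0,0],[0,0,0],[0,0,0]], "xyz": [[0.02,0,-0.5],[0.3,0,-0.8],[0.7,0,-0.8],[0.92,0,-0.8],[0.92,0,-0.8],[0.92,0,-0.8],[0.92,0,-0.4],[0.92,0,-0.02]], "gripper": [0,0,0,0,0,0,0,0]}}

```text
time: 42.15
ee_pos: [0.5149, 0.2676, 0.0973]
tcp_rot: [179.9, -0.3, -174.6]
wrist_force: [-0.7, -0.6, -0.4]
opening: -0.0001
```

{"name": "step_arm", "arguments": {"dr": [[0,0,0],[0,0,0],[0,0,0],[0,0,0],[0,0,0],[0,0,0],[0,0,0],[0,0,0]], "xyz": [[0,0,0],[-0.15,0,0],[-0.3,0,0],[-0.45,0,0],[-0.6,0,0],[-0.75,0,0],[-0.9,0,0],[-0.92,0,0]], "gripper": [0,0,0,0,0,0,0,0]}}

```text
time: 42.95
ee_pos: [0.5515, 0.2709, 0.0971]
tcp_rot: [180.0, -0.4, -174.6]
wrist_force: [-2.8, -0.1, -0.2]
opening: -0.0001
```

```bash
python3 - <<'E'
from h import *
c=bot.camera('wrist');c=bot.camera('wrist')
draw(c,.746+np.pi/4,'w21d.png',(195,110,400,330),3)
wt(1,36)
E
```

```text
at [0.5514 0.2709 0.0974] [ 180.    -0.3 -174.6] q [26. 14.  5. 82.  0. 21.] t 43.05 xyz [ 0.009  0.006 -0.014] dr [ 0.001 -0.006  0.009] dist 1
```

View pics/w21d.png

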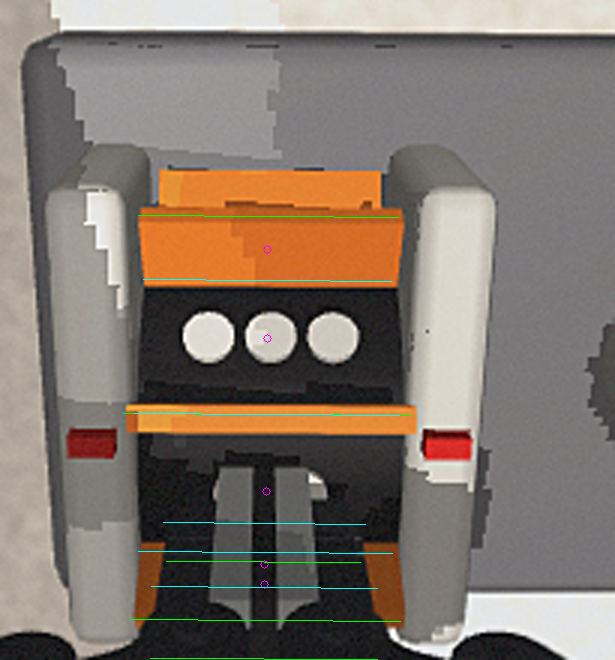

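{"name": "step_arm", "arguments": {"dr": [[0,0,0],[0,0,0],[0,0,0],[0,0,0],[0,0,0],[0,0,0],[0,0,0],[0,0,0]], "xyz": [[0.02,0,-0.5],[0.3,0,-0.8],[0.7,0,-0.8],[0.92,0,-0.8],[0.92,0,-0.8],[0.92,0,-0.8],[0.92,0,-0.4],[0.92,0,0]], "gripper": [0,0,0,0,0,0,0,0]}}

```text
time: 43.85
ee_pos: [0.515, 0.2676, 0.0976]
tcp_rot: [179.9, -0.3, -174.6]
wrist_force: [-0.9, 0.4, -0.8]
opening: 0.0004
```

{"name": "step_arm", "arguments": {"dr": [[0,0,0],[0,0,0],[0,0,0],[0,0,0],[0,0,0],[0,0,0],[0,0,0],[0,0,0]], "xyz": [[0,0,0],[-0.15,0,0],[-0.3,0,0],[-0.45,0,0],[-0.6,0,0],[-0.75,0,0],[-0.9,0,0],[-0.92,0,0]], "gripper": [0,0,0,0,0,0,0,0]}}

```text
time: 44.65
ee_pos: [0.5515, 0.2709, 0.0972]
tcp_rot: [180.0, -0.4, -174.6]
wrist_force: [-3.1, -0.3, -0.9]
opening: -0.0
```

{"name": "step_arm", "arguments": {"dr": [[0,0,0],[0,0,0],[0,0,0],[0,0,0],[0,0,0],[0,0,0],[0,0,0],[0,0,0]], "xyz": [[0.02,0,-0.5],[0.3,0,-0.8],[0.7,0,-0.8],[0.92,0,-0.8],[0.92,0,-0.8],[0.92,0,-0.8],[0.92,0,-0.4],[0.92,0,0]], "gripper": [0,0,0,0,0,0,0,0]}}

```text
time: 45.45
ee_pos: [0.5151, 0.2676, 0.0976]
tcp_rot: [179.9, -0.3, -174.6]
wrist_force: [0.3, -0.4, -0.4]
opening: 0.0002
```

{"name": "step_arm", "arguments": {"dr": [[0,0,0],[0,0,0],[0,0,0],[0,0,0],[0,0,0],[0,0,0],[0,0,0],[0,0,0]], "xyz": [[0,0,0],[-0.15,0,0],[-0.3,0,0],[-0.45,0,0],[-0.6,0,0],[-0.75,0,0],[-0.9,0,0],[-0.92,0,0]], "gripper": [0,0,0,0,0,0,0,0]}}

```text
time: 46.25
ee_pos: [0.5515, 0.2709, 0.0971]
tcp_rot: [180.0, -0.4, -174.6]
wrist_force: [-2.4, -0.5, -1.1]
opening: -0.0003
```

```bash
python3 - <<'E'
from h import *
c=bot.camera('wrist');c=bot.camera('wrist')
draw(c,.746+3*np.pi/4,'w22d.png',(195,110,400,330),3)
wt(1,36)
E
```

```text
at [0.5514 0.2709 0.0974] [ 180.    -0.3 -174.6] q [26. 14.  5. 82.  0. 21.] t 46.35 xyz [ 0.009  0.006 -0.014] dr [ 0.001 -0.006  0.009] dist 1
```

View pics/w22d.png

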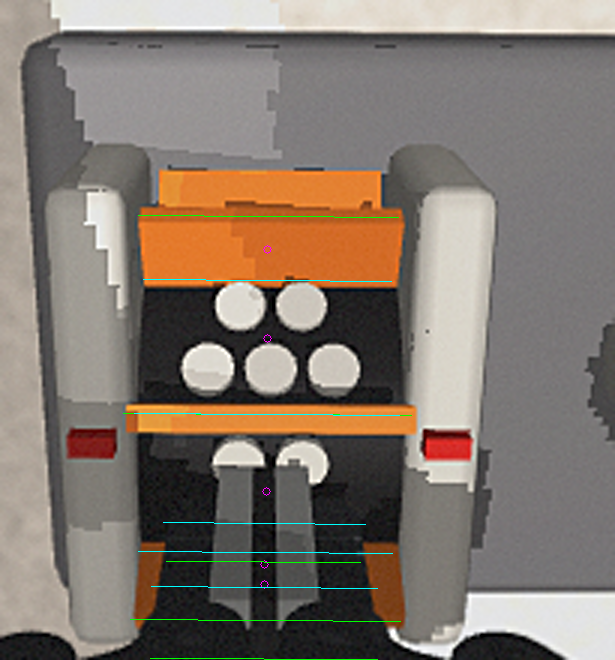

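{"name": "step_arm", "arguments": {"dr": [[0,0,0],[0,0,0],[0,0,0],[0,0,0],[0,0,0],[0,0,0],[0,0,0],[0,0,0]], "xyz": [[0.02,0,-0.5],[0.3,0,-0.8],[0.7,0,-0.8],[0.92,0,-0.8],[0.92,0,-0.8],[0.92,0,-0.8],[0.92,0,-0.4],[0.92,0,0]], "gripper": [0,0,0,0,0,0,0,0]}}

```text
time: 47.15
ee_pos: [0.515, 0.2676, 0.0976]
tcp_rot: [179.9, -0.3, -174.6]
wrist_force: [-0.4, -0.4, 0.3]
opening: 0.0002
```

{"name": "step_arm", "arguments": {"dr": [[0,0,0],[0,0,0],[0,0,0],[0,0,0],[0,0,0],[0,0,0],[0,0,0],[0,0,0]], "xyz": [[-0.15,0,0],[-0.3,0,0],[-0.45,0,0],[-0.6,0,0],[-0.75,0,0],[-0.9,0,0],[-0.94,0,0],[-0.94,0,0]], "gripper": [0,0,0,0,0,0,0,0]}}

```text
time: 47.95
ee_pos: [0.5522, 0.2711, 0.0975]
tcp_rot: [179.9, -0.3, -174.6]
wrist_force: [-0.1, 0.3, -1.1]
opening: 0.0002
```

{"name": "step_arm", "arguments": {"dr": [[0,0,0],[0,0,0],[0,0,0],[0,0,0],[0,0,0],[0,0,0],[0,0,0],[0,0,0]], "xyz": [[0.02,0,-0.5],[0.4,0,-0.9],[1.2,0,-1.4],[1.8,0,-1.8],[2.2,0,-2],[2.2,0,-2],[2.2,0,-2],[2.2,0,-2]], "gripper": [0,0,0,0,0,0,0,0]}}

```text
time: 48.75
ee_pos: [0.4652, 0.2627, 0.1775]
tcp_rot: [180.0, -0.4, -174.6]
wrist_force: [0.0, -0.3, 0.3]
opening: -0.0002
```

```bash
python3 - <<'E'
from h import *
c=bot.camera('wrist');c=bot.camera('wrist');save(c['image'],'w23.png')
draw(c,5*np.pi/4,'w23d.png',(195,120,400,330),3)
wt(1,36)
E
```

```text
at [0.4651 0.2626 0.1773] [ 180.    -0.4 -174.6] q [29.  2.  1. 89.  0. 24.] t 48.85 xyz [-2.172  0.01   1.966] dr [ 0.    -0.007  0.008] dist 117
```

View pics/w23.png

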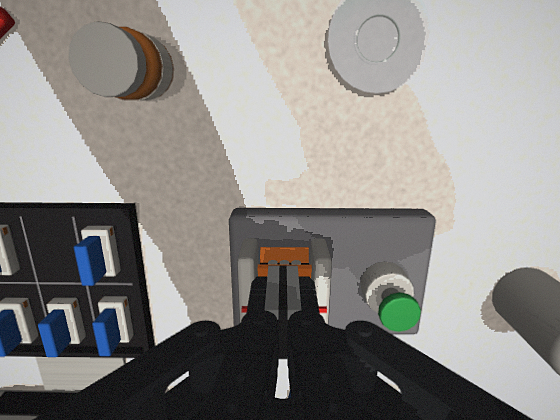

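View pics/w23d.png

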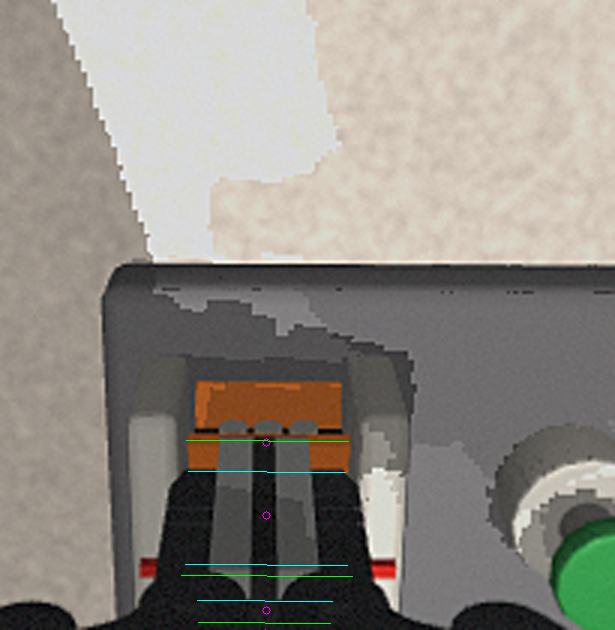

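```bash
python3 - <<'E'
from h import *
mv((.60,.355,.2),184.9)
E
```

```text
at [0.4651 0.2626 0.1773] [ 180.    -0.4 -174.6] q [29.  2.  1. 89.  0. 24.] t 48.85 xyz [-3.571  1.985 -0.593] dr [ 0.    -0.007  0.008] dist 165
```

{"name": "step_arm", "arguments": {"dr": [[0,0,0],[0,0,0],[0,0,0],[0,0,0],[0,0,0],[0,0,0],[0,0,0],[0,0,0]], "xyz": [[0,0.5,-0.6],[-0.5,1.5,-0.6],[-1.5,2,-0.6],[-2.5,2,-0.6],[-3.5,2,-0.6],[-3.5,2,-0.6],[-3.5,2,-0.6],[-3.5,2,-0.6]], "gripper": [0,0,0,0,0,0,0,0]}}

```text
time: 49.65
ee_pos: [0.5962, 0.3553, 0.2013]
tcp_rot: [179.9, -0.4, -174.6]
wrist_force: [-0.6, 0.9, -0.4]
opening: -0.0003
```

```bash
python3 - <<'E'
from h import *
for i in range(4):c=bot.camera('wrist')
save(c['image'],'w24.png')
draw(c,5*np.pi/4,'w24d.png',(150,90,350,300),3.5)
mv((.60,.355,.2),184.9)
E
```

```text
at [0.596  0.3555 0.2028] [ 179.9   -0.3 -174.6] q [31. 26. 32. 97.  0. 25.] t 49.85 xyz [-0.099 -0.023  0.069] dr [ 0.002 -0.004  0.009] dist 5
```

View pics/w24d.png

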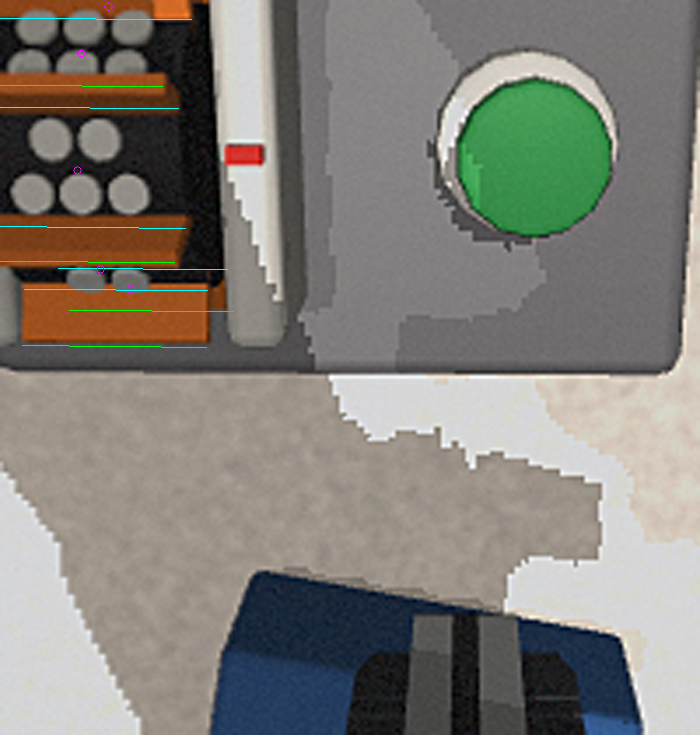

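```bash
python3 - <<'E'
from h import *
c=bot.camera('wrist')
show(blobs(c,'red',.075,(150,90,350,200),3))
p=AX+CY_*.031+Z*.013;print('mark pred',proj(c,p))
im=c['image']; save(cv2.resize(im[80:200,80:240],None,fx=5,fy=5,interpolation=cv2.INTER_CUBIC),'w24e.png')
h=cv2.cvtColor(im,cv2.COLOR_RGB2HSV);m=cv2.inRange(h,(50,150,60),(75,255,255));v,u=np.nonzero(m[90:180,270:340]);print('plunger',u.mean()+270,v.mean()+90,atz(c,u.mean()+270,v.mean()+90,.085))
t=bot.camera('top');save(cv2.resize(t['image'][140:260,120:420],None,fx=2.6,fy=2.6,interpolation=cv2.INTER_CUBIC),'t24.png')
g=cv2.cvtColor(im,cv2.COLOR_RGB2GRAY)[115:160,140:200];n,l,s,ce=cv2.connectedComponentsWithStats((g>95).astype(np.uint8))
for i in range(1,n): print(s[i,4],ce[i]+[140,115])
for d in(-.05,0,.05): print(proj(c,wp(d,.032)))
E
```

```text
px [219. 134.] 55 xy [0.5464 0.3017] yaw -83.9 LW 0.009 0.004
mark pred [219.2103122  135.23572563]
plunger 302.5525494276795 139.23309053069718 [0.54317496 0.36557095 0.085     ]
27 [153. 115.]
3 [169. 115.]
24 [183.5 115. ]
28 [140.92857143 125.5       ]
108 [163.96296296 129.25      ]
111 [177.81081081 129.26126126]
110 [142.03636364 147.84545455]
103 [158.80582524 144.91262136]
106 [172.48113208 144.91509434]
102 [186.11764706 144.99019608]
[171.48533448 135.72936082]
[171.67377822 137.9895666 ]
[171.89516108 140.22711941]
```

View pics/w24e.png

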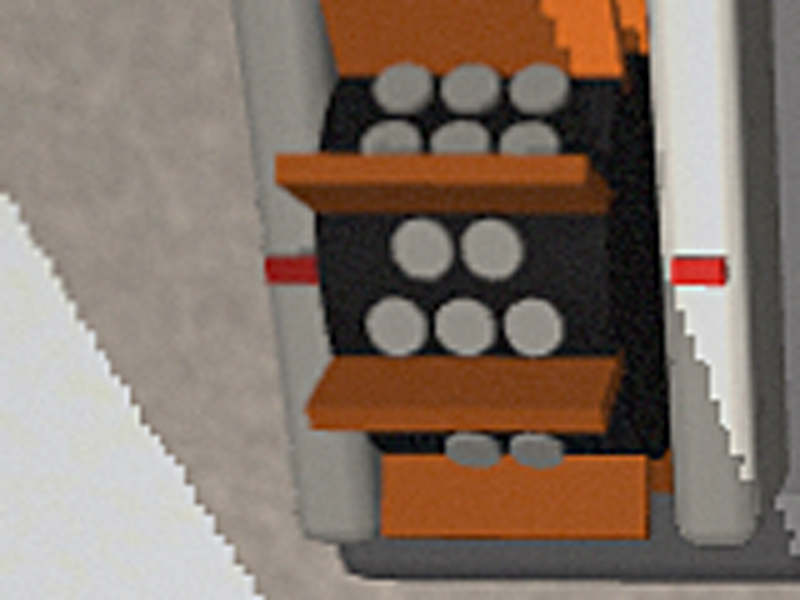

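View pics/t24.png

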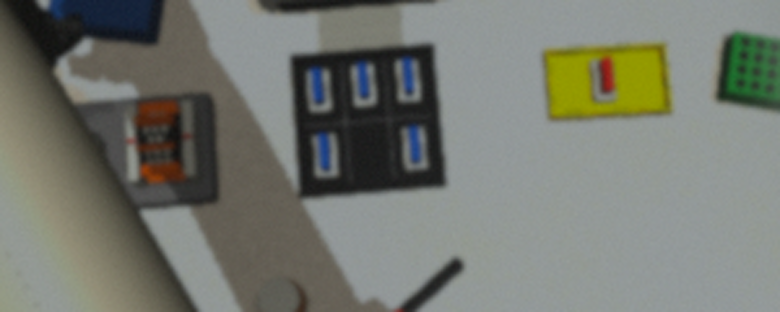

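```bash
python3 - <<'E'
from h import *
mv((.5425,.365,.11),184.9)
E
```

```text
at [0.5962 0.3555 0.2025] [ 179.9   -0.3 -174.6] q [31. 26. 32. 97.  0. 25.] t 49.95 xyz [1.302 0.359 2.318] dr [ 0.002 -0.005  0.009] dist 107
```

{"name": "step_arm", "arguments": {"dr": [[0,0,0],[0,0,0],[0,0,0],[0,0,0],[0,0,0],[0,0,0],[0,0,0],[0,0,0]], "xyz": [[0.7,0.2,0.2],[1.3,0.36,0.6],[1.3,0.36,1.4],[1.3,0.36,2.1],[1.3,0.36,2.3],[1.3,0.36,2.3],[1.3,0.36,2.3],[1.3,0.36,2.3]], "gripper": [0,0,0,0,0,0,0,0]}}

```text
time: 50.75
ee_pos: [0.5437, 0.3653, 0.1116]
tcp_rot: [179.9, -0.2, -174.6]
wrist_force: [0.5, -0.2, 0.8]
opening: 0.0003
```

```bash
python3 - <<'E'
from h import *
c=bot.camera('wrist');save(c['image'],'w25.png')
mv((.5425,.365,.070),184.9)
E
```

```text
at [0.5437 0.3653 0.1114] [ 179.9   -0.2 -174.6] q [34. 19. 13. 84.  0. 28.] t 50.8 xyz [ 0.027 -0.007  1.036] dr [ 0.002 -0.004  0.009] dist 41
```

View pics/w25.png

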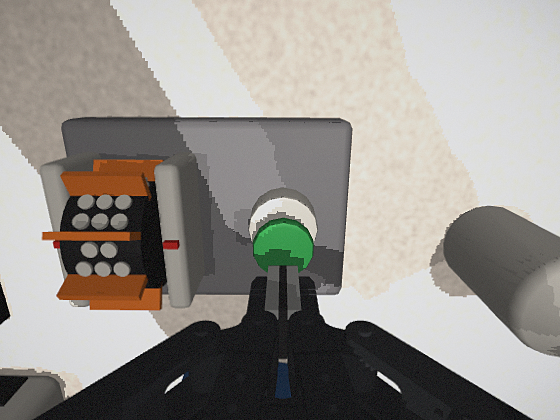

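{"name": "step_arm", "arguments": {"dr": [[0,0,0],[0,0,0],[0,0,0],[0,0,0],[0,0,0],[0,0,0],[0,0,0],[0,0,0]], "xyz": [[0.03,0,0.4],[0.03,0,0.65],[0.03,0,0.8],[0.03,0,0.9],[0.03,0,1.0],[0.03,0,1.04],[0.03,0,1.04],[0.03,0,1.04]], "gripper": [0,0,0,0,0,0,0,0]}}

```text
time: 51.6
ee_pos: [0.5419, 0.365, 0.0695]
tcp_rot: [179.9, -0.3, -174.6]
wrist_force: [-0.4, -0.5, 6.7]
opening: -0.0001
```

Nearly at the stop (6.7 N); a couple of millimetres more until force rises clearly.

{"name": "step_arm", "arguments": {"dr": [[0,0,0],[0,0,0],[0,0,0],[0,0,0],[0,0,0],[0,0,0],[0,0,0],[0,0,0]], "xyz": [[0,0,0.02],[0,0,0.04],[0,0,0.06],[0,0,0.06],[0,0,0.06],[0,0,0.06],[0,0,0.06],[0,0,0.06]], "gripper": [0,0,0,0,0,0,0,0]}}

```text
time: 52.4
ee_pos: [0.5419, 0.3651, 0.069]
tcp_rot: [179.9, -0.2, -174.6]
wrist_force: [-4.8, -3.7, 17.9]
opening: -0.0001
```

{"name": "step_arm", "arguments": {"dr": [[0,0,0],[0,0,0],[0,0,0],[0,0,0],[0,0,0],[0,0,0],[0,0,0],[0,0,0]], "xyz": [[0,0,-0.2],[0,0,-0.5],[0,0,-0.9],[0,0,-1.6],[0,0,-2.4],[0,0,-3.2],[0,0,-3.6],[0,0,-3.6]], "gripper": [0,0,0,0,0,0,0,0]}}

```text
time: 53.2
ee_pos: [0.543, 0.3652, 0.2128]
tcp_rot: [179.8, -0.1, -174.6]
wrist_force: [-0.3, 0.8, -0.4]
opening: -0.0
```

{"name": "step_arm", "arguments": {"dr": [[0,0,0],[0,0,0],[0,0,0],[0,0,0],[0,0,0],[0,0,0],[0,0,0],[0,0,0]], "xyz": [[1,0,-0.3],[2,0,-0.5],[2.5,0,-0.5],[2.5,0,-0.5],[2.5,0,-0.5],[2.5,0,-0.5],[2.5,0,-0.5],[2.5,0,-0.5]], "gripper": [0,0,0,0,0,0,0,0]}}

```text
time: 54.0
ee_pos: [0.4434, 0.3553, 0.2297]
tcp_rot: [180.0, -0.4, -174.6]
wrist_force: [0.2, 0.4, -0.1]
opening: 0.0001
```

```bash
python3 - <<'E'
from h import *
c=bot.camera('wrist');save(c['image'],'w26.png')
s=bot.camera('side');save(cv2.resize(s['image'][130:310,200:420],None,fx=3.3,fy=3.3,interpolation=cv2.INTER_CUBIC),'s26.png')
t=bot.camera('top');save(cv2.resize(t['image'][140:300,120:420],None,fx=2.6,fy=2.6,interpolation=cv2.INTER_CUBIC),'t26.png')
print(bot.get_obs()['wrist_force'],bot.get_obs()['ee_pos'])
E
```

```text
[-0.4558459   0.18997215  0.06372852] [0.44320954 0.35532608 0.23003009]
```

View pics/w26.png

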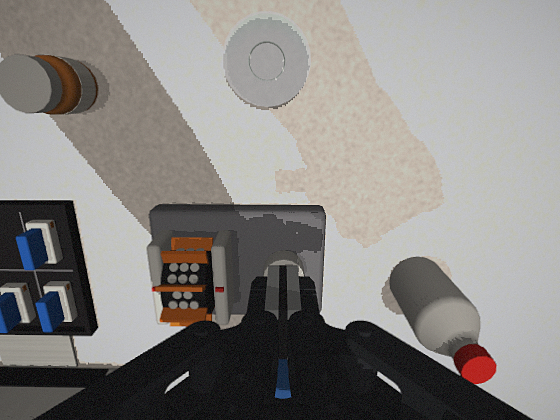

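View pics/s26.png

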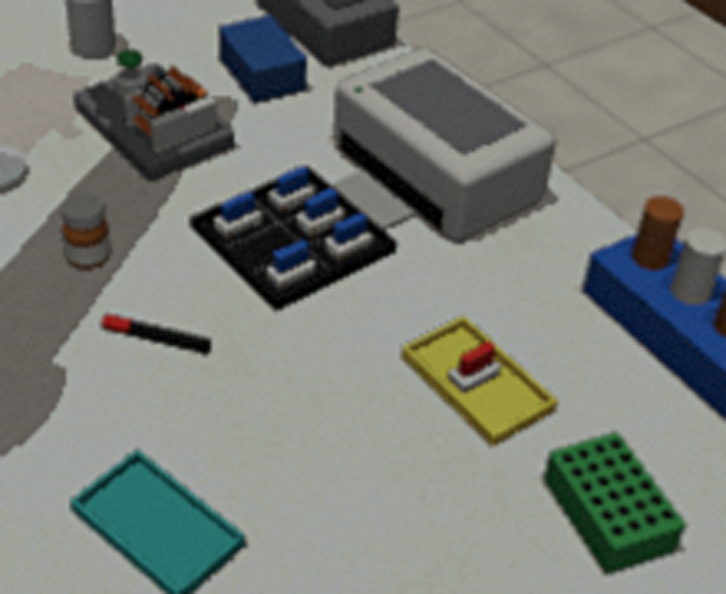

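View pics/t26.png

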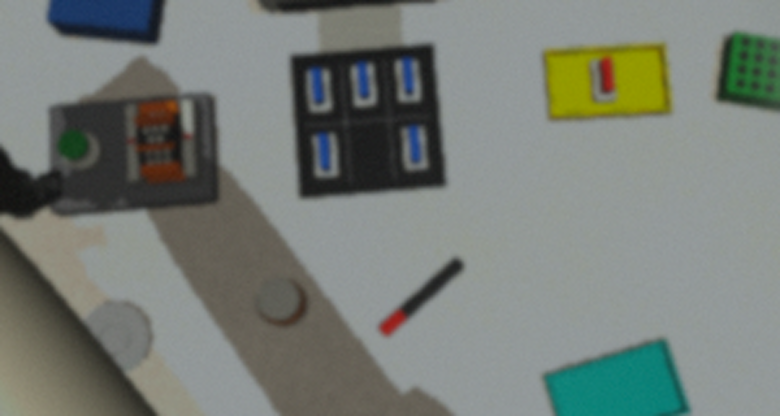

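Everything shows as intended: five fresh in the drawer, spent in the yellow tray, five dots up, plunger up.

```bash
python3 -c "
from h import *
print(bot.job_done())"
```

```text
the job is handed in; nothing more can be done
None
```

The job is done and handed in at about 54 s of the 210 s allowed.

- **Spent cassette:** there was one, and it now lies flat in the larger yellow tray.
- **Fresh cassettes:** there were five. All lie flat in the drawer with the tab up, one to a cell, leaving the near middle cell empty.
- **Thumbwheel:** I rolled it in five ridge strokes, pushing the top away from the robot, to the face with five dots. Measured against the red marks, it stands within about 1–2° of straight up.
- **Plunger:** pressed last. It stopped at 69 mm, which is its 16 mm travel, with the force rising to 18 N, and it came back up after release.

The last side and top pictures show all of this in place, with the arm clear of everything (wrist force about 0 N). The bystanders in view looked undisturbed. I did not measure their positions again, and the aluminium block was not in those last crops.

The trained networks gave several wrong names. They called the rack a cassette and the jar a spent cassette, so I located things by tab colour and by the sizes given. I saw no slackened grip and no cassette knocked aside.

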